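Set the turntable spindle by its flat and hold the collar on it

ROBOT

A 7-joint arm with a two-finger parallel gripper is mounted at the origin on the work surface. World frame = base frame: x ahead of the robot, y to its left, z up, the work surface at z = 0. Lengths are in mm, angles in rad, forces in N, time in s.
With the tool pointing down it reaches from about 400 to 875 mm from the base axis. Payload 6.5 kg.
Tool frame: the origin (TCP) lies between the finger pads; the fingertips stand 22 mm ahead of it and the grasp point (between the pads) lies 3 mm ahead of it; z points along the fingers, y is the direction in which the jaws open and shut (so a half turn about z gives the same grasp; the last joint's range is limited). The gripper opens to 85 mm and grips with 20 to 120 N. Pads are 22 mm wide; open, the fingers measure 114 mm over their backs; the gripper's body (76 mm by 85 mm) begins 54 mm behind the grasp point. The pads swing forward as they close: fully open they stand 13 mm farther back than shut.
Start: joints at [-1.266, 0.536, -0.004, 1.538, 0.003, 1.067, -0.071], TCP at [235.529, 605.819, 253.29] pointing down, gripper open.
Joint ranges: [-2.7, 2.7], [-0.37, 2.16], [-1.27, 1.26], [0.24, 2.4], [-1.31, 4.45], [0.19, 1.91], [-2.76, 2.76]. Speed limits (rad/s): [2.39, 2.39, 3.14, 3.14, 3.14, 3.14, 3.14].

INTERFACE

Orientations are given as [roll, pitch, yaw] about the fixed x, y, z axes, in that order (R = Rz(yaw) Ry(pitch) Rx(roll)).
In Python, from rig import bot gives the robot as it stands. The module is installed in compiled form; this text tells all that it offers.
- The arm moves only by the shell command python3 -m inch 'ROWS' [OPENING]. ROWS is JSON, a list of rows, each a list of 6 numbers: the shift along the tool's x, y, z in mm, then the turn, a rotation vector about the tool's x, y, z in rad. In form: [[x, y, z, rx, ry, rz], ...]. A call has 1 to 12 rows; each row shifts and turns the commanded pose from where the row before left it, along the tool's axes as they then stand; what a row does not reach is not made up. A row lasts 1/12 s, in which the tool goes at most 41.7 mm and 7.16 degrees, less where a joint would pass 70% of its speed; a pose out of reach is approached as far as the arm can. A call is refused whole if a number of a shift passes 41.7 or a number of a turn 0.125, either way. A call with a gripper value outside its range is refused whole. OPENING is the opening, from -1 (shut) to 1 (fully open), set as the call begins (- or left out, the last holds). The fingers move at their own pace and stop on an object; the grip force is fixed at half the most. Time passes only in rows, so rows that do not move let the fingers close. It gives the time, the measured TCP pose, the force and the opening at its end, in the units of the state.
- bot.get_obs(): the state, without advancing time (a new reading comes with each control period).
- bot.get_image(name): name is "scene" or "side" or "wrist"; returns the picture (400x640x3 uint8, red, green, blue); there is no depth.
- bot.camera_params(name): a dict with "vertical_fov" (degrees; the focal length in pixels is half the picture's height over the tangent of half this angle, whatever the lens; pixels are square), "cx", "cy" (the principal point, pixels), "R" (3x3) and "t" (3): a world point X has camera coordinates R X + t. Camera axes: x right, y down, z forward; pixel columns grow to the right and rows downward; lengths in mm; the calibration is good to about 2 mm. A picture is of the moment at which its call begins: read the wrist's pose just before it. camera_params takes no time and is no camera call; for the wrist camera it gives the pose at the moment of the call.
- bot.hand_in(): hands the job in, once; it reports no verdict.
The state is a dict: "clock": time; "joint_positions": joint angles; "joint_velocities": joint speeds; "effort": joint torques, N m; "tool_pos": TCP position; "eef_rot": TCP orientation; "ft_force": force on the tool from outside, world axes, zero at the start; "ft_torque": the same for the moment, N m; "grip_width": finger opening in mm.
Only numpy, scipy, OpenCV 4.12 (cv2) and the standard library are available. Lean on these libraries where they do the work, as an engineer would, in place of code of your own. Each camera call takes 0.05 s, during which the arm holds its last target.

TASK

Pinch the turntable's upright spindle with the fingers on its red set-screw flat and turn it until the flat squarely faces the hex-key guide on the stand. Then fit the square blue aluminium collar over the spindle, right down on the yellow glass, with its brass set screw on the flat's side, and draw it sideways so that the screw tip bears on the flat. Finish while still gripping the collar and keeping the screw pressed on the flat, ready for the key; leave the pliers, oil pot and violet teardrop where they are.

Things in the scene. Friction and masses are not known exactly. Their poses are not given: they have to be found in the camera images.
- stand: Fixed grey turntable stand, round foot 170 mm across. Origin on the table under the turning axis, z up; its x axis points at the hex-key guide. It carries a grey rubber plate 220 mm across (top 36 mm above the table), on it a yellow opal glass disc 200 mm across (top at 42 mm), and out of the disc's middle a steel spindle, top 92 mm above the table.
- guide (a point): Red mark on top of the hex-key guide, a fixed grey post 22 x 26 mm, 142 mm from the spindle axis, 68 mm above the table. The dark hex key through it, at height 59 mm, ends 116 mm from the axis and does not move.
- spindle (a joint): Turn of spindle, plate and glass together about the vertical axis, rad, counter-clockwise from above positive; 0 = the flat faces the key guide exactly. It starts 0.5 to 1.3 rad away on the positive side; it turns freely -2.5 to 2.5 with a light drag of about 0.06 N m and stays where it is left.
- flat: The red flat on one side of the spindle; turns with it. Origin on the spindle axis at the top of the glass, z up, x axis out of the flat. The spindle is 20 mm in diameter; the flat lies 4.5 mm from the axis, is 17 mm wide and runs from 1.5 mm to 47.5 mm above the glass, so across the flat the spindle measures 14.5 mm and everywhere else more (up to 20 mm).
- flat_mid (a point): Middle of the red flat, 4.5 mm from the spindle axis, 25 mm above the glass; x axis out of the flat, z up.
- collar: Loose square blue anodised aluminium collar, 44 x 44 mm, 34 mm tall, about 0.16 kg, upright on the table. Origin at the centre of its underside, z up, x towards the set-screw side (red mark on the top edge). Vertical through bore 26 mm in diameter.
- collar_center (a point): Centre of the collar's bore, half-way up (17 mm above its underside), axes as the collar's. Seated on the glass it lies 17 mm above the glass.
- screw (a point): Outer end of the brass set screw, 24.5 mm from the bore axis on the collar's x side, half-way up. Its 5 mm thick tip sticks into the bore to 7 mm from the bore's axis, so the collar goes down only with the screw over the flat (within about 0.5 rad); when centred on the spindle there are 2.5 mm between tip and flat.
- plier_mid (a point): Bystander: steel breaker-grozer pliers with grey handles lying flat, about 145 x 60 mm, 12 mm high; this point is at the pivot, 6 mm up; x towards the jaws.
- oil_pot_mid (a point): Bystander: white ceramic cutter-oil pot with brass cap, 62 mm across, 60 mm tall; this point is on its axis half-way up.
- teardrop_mid (a point): Bystander: violet glass teardrop lying flat, 48 x 40 mm, 8 mm thick; this point is at the middle of its round end, 4 mm up; x towards its point.
Not all that is in view belongs to the job. Several things look just like the collar: the one meant starts farthest to the robot's right.

How it is judged:
By the outcome, as a careful person would: the job done as asked, in the order asked, and still so for the second after the job is handed in, while the arm keeps its last pose, push and grip.
It also fails if it takes over 58 s, if anything falls off the work surface, if the arm or the gripper's body presses on something with over 40 N, if the wrist force passes 120 N, or if a joint passes its speed limit or range.

## Working session

There is one attempt and no reset: what is moved stays moved. The work goes in short steps, Python scripts to look and compute and a shell command to move; the robot and the scene stay as the last step left them, time stands still between calls to the robot, and variables do not carry over. Pictures are saved under pics/ and viewed, and the job is handed in when it is done.

```bash
mkdir -p pics; ls; python3 - <<'E'
from rig import bot
import cv2
o=bot.get_obs(); print({k:o[k] for k in('clock','tool_pos','eef_rot','grip_width','ft_force')})
for n in('scene','side','wrist'):
    p=bot.camera_params(n); print(n,p)
    cv2.imwrite(f'pics/{n}0.png',bot.get_image(n)[:,:,::-1])
E
```

```text
pics
{'clock': 0.0, 'tool_pos': array([235.33316336, 605.25692366, 252.41625347]), 'eef_rot': array([-3.13984643e+00,  1.12588369e-04,  2.77085313e+00]), 'grip_width': 85.30650658774391, 'ft_force': array([-0.64739973, -0.20479595,  0.29772154])}
scene {'vertical_fov': 49.78428587639851, 'cx': 321.6389103322972, 'cy': 192.88848142428338, 'R': array([[ 0.82072561,  0.57116358, -0.01347726],
       [ 0.32456034, -0.48552647, -0.81174173],
       [-0.47018087,  0.66184304, -0.58386106]]), 't': array([-515.55584673,  -82.74692344, 1266.09120802])}
side {'vertical_fov': 45.807752398725974, 'cx': 324.00606289904823, 'cy': 201.89512894536944, 'R': array([[ 0.95983748, -0.28016935, -0.0147362 ],
       [-0.21650997, -0.70629513, -0.67399601],
       [ 0.17842491,  0.65011716, -0.73858799]]), 't': array([-501.92138371,  229.19308823,  909.93047573])}
wrist {'vertical_fov': 63.7459717746478, 'cx': 320.54680555174576, 'cy': 202.14785503458526, 'R': array([[ 3.61763195e-01,  9.32269638e-01, -8.44565761e-04],
       [ 8.91489563e-01, -3.45673372e-01,  2.92841730e-01],
       [ 2.72715510e-01, -1.06692282e-01, -9.56160555e-01]]), 't': array([-647.67519367,  -37.63629533,  378.17386497])}
```

View pics/scene0.png

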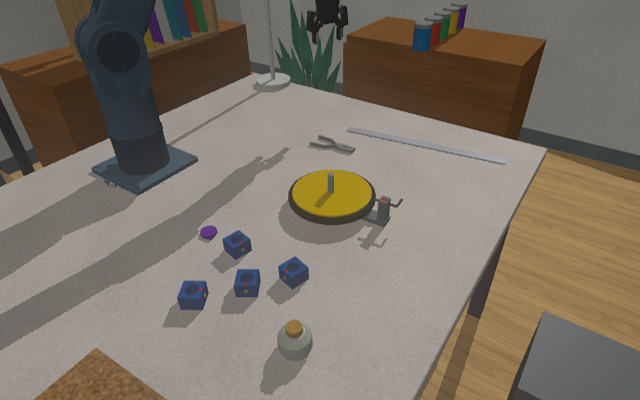

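View pics/side0.png

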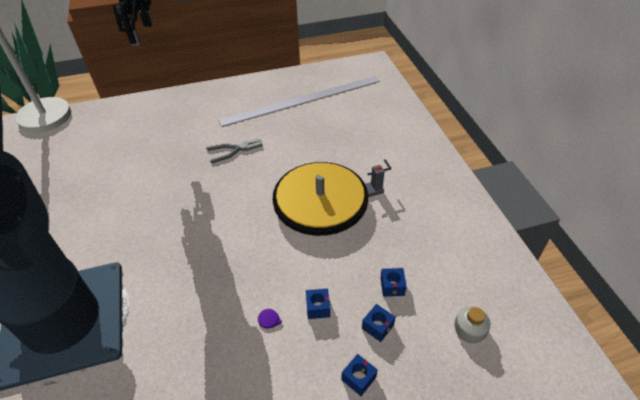

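View pics/wrist0.png

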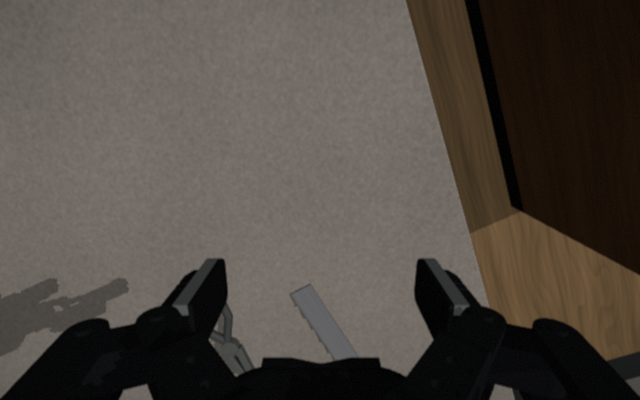

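The scene shows four blue collars at scene pixels (237,244), (193,295), (247,283) and (293,271). The turntable is at (331,193) and its guide at (383,208). I'll enlarge these areas.

```bash
cat > h.py <<'E'
from rig import bot
import numpy as np, cv2
def par(n):
    p=bot.camera_params(n); f=200/np.tan(np.radians(p['vertical_fov'])/2)
    return f,p['cx'],p['cy'],np.array(p['R']),np.array(p['t'])
def px2w(n,u,v,z,P=None):
    f,cx,cy,R,t=P or par(n); d=R.T@np.array([(u-cx)/f,(v-cy)/f,1]); c=-R.T@t
    return c+d*(z-c[2])/d[2]
def w2px(n,X,P=None):
    f,cx,cy,R,t=P or par(n); q=np.atleast_2d(X)@R.T+t
    return np.c_[f*q[:,0]/q[:,2]+cx,f*q[:,1]/q[:,2]+cy]
def crop(src,x,y,w,h,k,out):
    im=cv2.imread(src) if isinstance(src,str) else src
    cv2.imwrite(out,cv2.resize(im[y:y+h,x:x+w],None,fx=k,fy=k,interpolation=cv2.INTER_CUBIC))
E
python3 - <<'E'
from h import *
for n,pts in {'scene':[(237,239),(193,288),(247,276),(293,265)],'side':[(318,298),(360,370),(379,317),(393,276)]}.items():
    for p in pts: print(n,p,px2w(n,*p,34).round(0))
print('disc',px2w('scene',331,193,42),px2w('side',320,195,42))
crop('pics/side0.png',260,150,140,105,5.7,'pics/a1.png')
crop('pics/scene0.png',280,160,140,90,5.7,'pics/a2.png')
crop('pics/side0.png',290,255,140,140,4.2,'pics/a3.png')
crop('pics/scene0.png',165,220,150,100,5.3,'pics/a4.png')
E
```

```text
scene (237, 239) [ 482. -113.   34.]
scene (193, 288) [ 510. -264.   34.]
scene (247, 276) [ 575. -182.   34.]
scene (293, 265) [ 632. -107.   34.]
side (318, 298) [ 479. -113.   34.]
side (360, 370) [ 509. -267.   34.]
side (379, 317) [ 575. -183.   34.]
side (393, 276) [ 633. -108.   34.]
disc [563.0230334  135.15017187  42.        ] [554.03169988 136.58193813  42.        ]
```

View pics/a1.png

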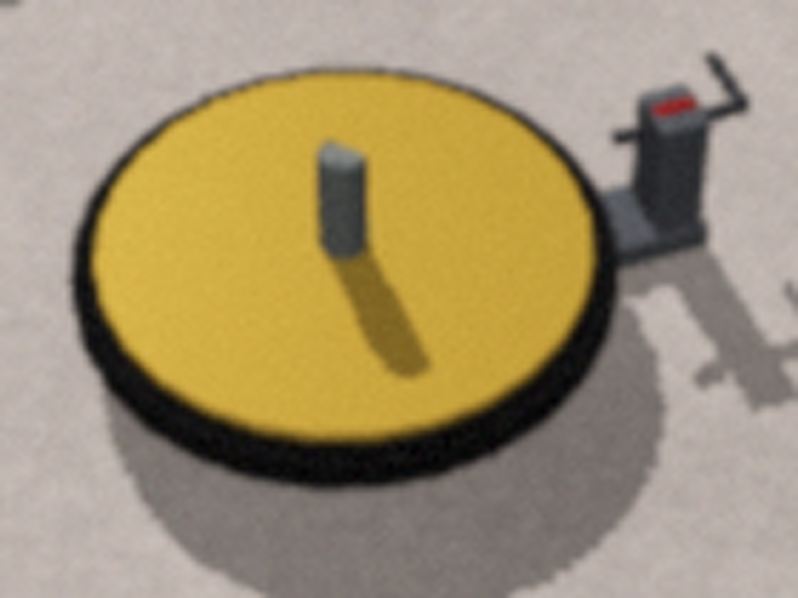

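View pics/a2.png

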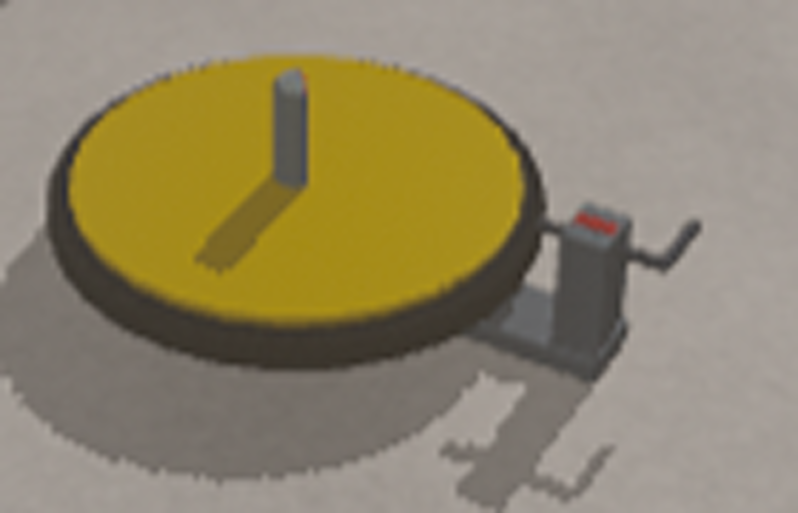

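View pics/a3.png

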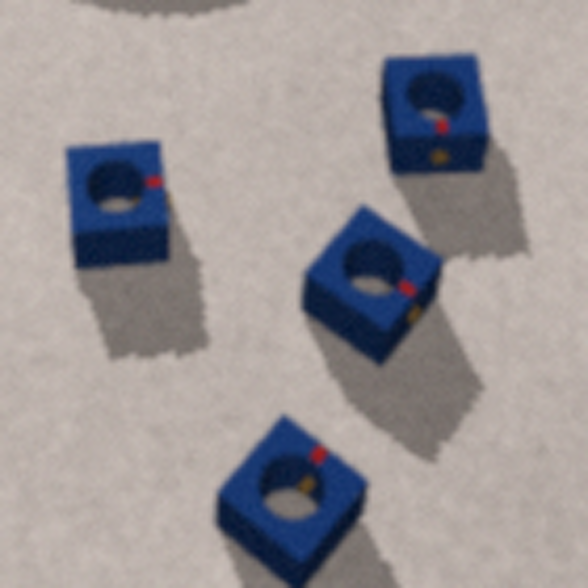

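View pics/a4.png

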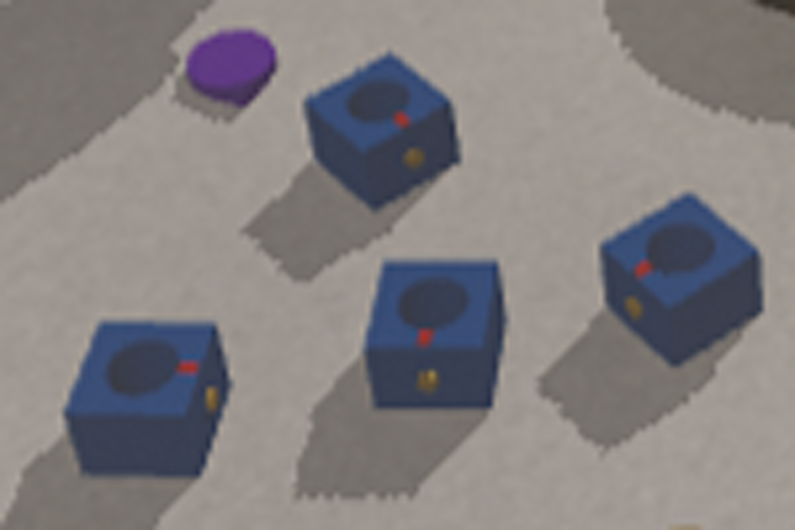

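Farthest right (lowest y) is the collar at scene (193,288) / side (360,370), about (509,-265). The look-alikes at (479,-113), (575,-183) and (633,-108) are all further left. The crops show its screw mark at about a3 (319,455) and a4 (188,367). Next I'll measure precisely.

```bash
python3 - <<'E'
from h import *
from scipy.optimize import least_squares
for n,off,k,cs,m in (('side',(290,255),4.2,[(283,418),(366,485),(298,557),(219,495)],(319,455)),('scene',(165,220),5.3,[(100,322),(215,324),(188,415),(67,412)],(188,367))):
    W=np.array([px2w(n,c[0]/k+off[0],c[1]/k+off[1],34) for c in cs]); M=px2w(n,m[0]/k+off[0],m[1]/k+off[1],34)
    c=W.mean(0); print(n,'collar',c.round(1),'sides',np.linalg.norm(np.roll(W,-1,0)-W,axis=1).round(1))
    e=np.diff(np.r_[W,W[:1]],axis=0); a=np.degrees(np.arctan2(e[:,1],e[:,0])); print('edge angs mod90',(a%90).round(1),'mark ang',np.degrees(np.arctan2(*(M-c)[1::-1])).round(1))
for n,off,g in (('side',(260,150),(676,106)),('scene',(280,160),(597,224))):
    im=cv2.imread(f'pics/{n}0.png'); hsv=cv2.cvtColor(im,cv2.COLOR_BGR2HSV)
    mk=cv2.inRange(hsv,(18,130,60),(35,255,255)); mk[:off[1]]=0;mk[off[1]+100:]=0;mk[:,:off[0]]=0;mk[:,off[0]+140:]=0
    ct=max(cv2.findContours(mk,0,1)[0],key=cv2.contourArea); ct=cv2.convexHull(ct)[:,0]
    W=np.array([px2w(n,u,v,42)[:2] for u,v in ct]); r=least_squares(lambda p:np.hypot(*(W-p[:2]).T)-p[2],[560,135,100],loss='soft_l1').x
    G=px2w(n,g[0]/5.7+off[0],g[1]/5.7+off[1],68); d=G[:2]-r[:2]
    print(n,'disc',r.round(1),'guide',G.round(1),'dist',np.hypot(*d).round(1),'ang',np.degrees(np.arctan2(d[1],d[0])).round(1))
E
```

```text
side collar [ 507.3 -268.8   34. ] sides [42.9 40.8 39.4 42.2]
edge angs mod90 [32.1 28.6 34.3 33.5] mark ang 32.6
scene collar [ 511.  -267.6   34. ] sides [43.1 43.  43.6 42.7]
edge angs mod90 [32.8 34.6 32.4 34. ] mark ang 34.6
side disc [555.5 143.9 100.8] guide [699.  153.3  68. ] dist 143.7 ang 3.8
scene disc [559.3 141.9  99.9] guide [700.5 153.6  68. ] dist 141.7 ang 4.7
```

```bash
python3 - <<'E'
from h import *
o=bot.get_obs(); f,cx,cy,R,t=par('wrist'); print('cam',-R.T@t, 'tcp',o['tool_pos'])
E
python3 -m inch '[[-33,-22,0,0,0,0],[-33,-22,0,0,0,0],[-33,-22,0,0,0,0],[-33,-22,0,0,0,0],[-33,-22,0,0,0,0],[-33,-22,0,0,0,0],[-33,-22,0,0,0,0],[-33,-22,0,0,0,0],[-33,-22,0,0,0,0],[-33,-22,0,0,0,0],[-33,-22,0,0,0,0],[-20,-22,0,0,0,0]]' 1
python3 - <<'E'
from h import *
o=bot.get_obs(); print(o['tool_pos'],o['eef_rot'],o['joint_positions'])
im=bot.get_image('wrist'); cv2.imwrite('pics/w1.png',im[:,:,::-1])
E
```

```text
cam [164.74273727 631.19801584 372.18850865] tcp [235.40227484 605.42269853 252.62823431]
clock: 1.15
tool_pos: [499.3, 217.7, 253.4]
eef_rot: [-3.141, 0.002, 2.768]
ft_force: [0.5, -0.7, 0.6]
grip_width: 85.4
[499.26824357 217.74582708 253.39370056] [-3.14149662e+00  1.74299337e-03  2.76804615e+00] [-0.59849125  0.35622781  0.13048834  1.82729981 -0.05372854  0.96044529
  0.75190533]
```

View pics/w1.png

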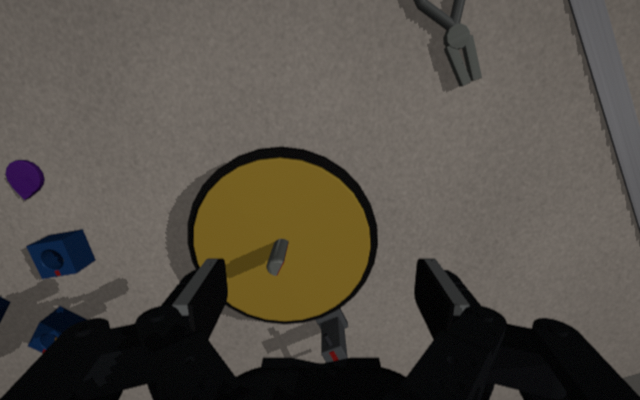

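The wrist view shows the disc around (283,235), the spindle top at about (274,268) and the guide mark at about (335,357). I'll crop in on those.

```bash
python3 - <<'E'
from h import *
from scipy.optimize import least_squares
crop('pics/w1.png',240,210,70,80,7,'pics/w1a.png'); crop('pics/w1.png',300,320,70,50,8,'pics/w1b.png')
n='wrist';im=cv2.imread('pics/w1.png'); hsv=cv2.cvtColor(im,cv2.COLOR_BGR2HSV)
mk=cv2.inRange(hsv,(18,130,60),(35,255,255))
ct=max(cv2.findContours(mk,0,1)[0],key=cv2.contourArea); ct=cv2.convexHull(ct)[:,0]; ct=ct[(ct[:,0]>235)|(ct[:,1]<250)]
W=np.array([px2w(n,u,v,42)[:2] for u,v in ct]); r=least_squares(lambda p:np.hypot(*(W-p[:2]).T)-p[2],[560,135,100],loss='soft_l1').x
print(r)
E
```

```text
[556.45988044 139.55011066  99.43728067]
```

View pics/w1a.png

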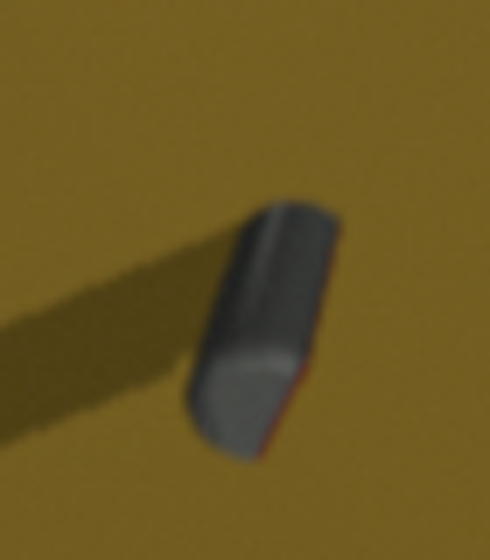

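View pics/w1b.png

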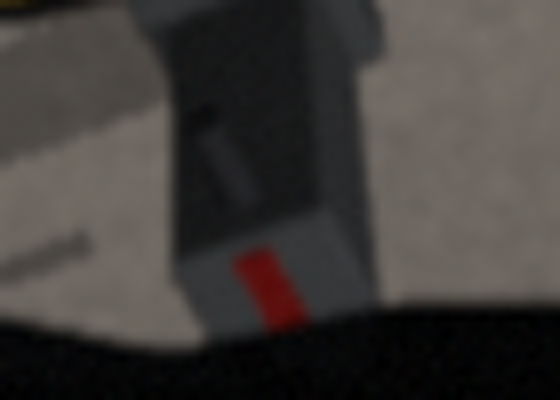

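The flat's top edge runs from w1a (306,363) to (262,458), with red along its right side. The guide mark is centred near w1b (270,290).

```bash
python3 - <<'E'
from h import *
n='wrist'
q=lambda x,y,z:px2w(n,240+x/7,210+y/7,z)
a=q(306,363,90);b=q(262,458,90);d=b-a;print(a,b,np.hypot(*d[:2]))
ang=np.degrees(np.arctan2(d[1],d[0]))
print('edge ang',ang,'normal',ang+90, ang-90)
# left rim of top
for p in[(190,395),(250,350),(212,440)]: print(q(*p,92))
g=[px2w(n,300+x/8,320+y/8,68) for x,y in((252,252),(288,327),(270,290))];print(g)
c=np.array([556.5,140.])
for G in g: print(np.degrees(np.arctan2(*(G[:2]-c)[::-1])),np.hypot(*(G[:2]-c)))
E
```

```text
[554.67533725 148.6359631   90.        ] [566.04975062 136.83730612  90.        ] 16.388580964340687
edge ang -46.04883176243532 normal 43.95116823756468 -136.04883176243533
[552.35527582 132.2683133   92.        ]
[549.10187337 142.87569796  92.        ]
[559.90190784 132.20021401  92.        ]
[array([690.48468386, 146.67491412,  68.        ]), array([704.93863224, 146.71467655,  68.        ]), array([697.75698431, 146.66248835,  68.        ])]
2.852031092656772 134.15084788207545
2.590030179407067 148.5904250725212
2.7003958390793152 141.41401758032134
```

```bash
cat >> h.py <<'E'
from scipy.spatial.transform import Rotation as Ro
def rel(x,y,z,ya):  # target xyz and tool-y world angle (deg), tool down
    o=bot.get_obs(); R=Ro.from_euler('xyz',o['eef_rot']).as_matrix()
    a=np.degrees(np.arctan2(R[1,1],R[0,1]))
    T=Ro.from_euler('xyz',[np.pi,0,np.radians(ya+90)]).as_matrix()
    print('t',o['clock'],'pos',o['tool_pos'].round(1),'yang %.2f'%a,'grip %.1f'%o['grip_width'],'F',o['ft_force'].round(1),'M',o['ft_torque'].round(2))
    print('shift(tool now)',(R.T@(np.array([x,y,z])-o['tool_pos'])).round(1),'rotvec',Ro.from_matrix(R.T@T).as_rotvec().round(3))
E
python3 -m inch '[[0,0,0,0,0,0.108],[0,0,0,0,0,0.108],[0,0,0,0,0,0.108],[0,0,0,0,0,0.108],[0,0,0,0,0,0],[0,0,0,0,0,0]]'
python3 -c "
from h import *
rel(557,141,140,44)"
```

```text
clock: 1.7
tool_pos: [496.5, 221.3, 253.2]
eef_rot: [-3.141, -0.0, 2.342]
ft_force: [0.0, 0.3, -0.4]
grip_width: 85.3
t 1.7 pos [496.5 221.3 253.2] yang 44.21 grip 85.3 F [ 0.   0.3 -0.4] M [-0.03  0.04  0.03]
shift(tool now) [-99.7 -12.6 113.2] rotvec [-0.    -0.     0.004]
```

```bash
python3 -m inch '[[-20,-2.5,0,0,0,0],[-20,-2.5,0,0,0,0],[-20,-2.5,0,0,0,0],[-20,-2.5,13,0,0,0],[-20,-2.5,20,0,0,0],[0,0,20,0,0,0],[0,0,20,0,0,0],[0,0,20,0,0,0],[0,0,20,0,0,0],[0,0,0,0,0,0],[0,0,0,0,0,0]]'
python3 - <<'E'
from h import *
rel(557,141,80,44)
crop(bot.get_image('wrist')[:,:,::-1],200,140,240,180,3.3,'pics/w2.png')
crop(bot.get_image('side')[:,:,::-1],230,90,200,150,4,'pics/s2.png')
E
```

```text
clock: 2.62
tool_pos: [556.6, 140.3, 139.7]
eef_rot: [-3.14, -0.001, 2.341]
ft_force: [-0.1, 0.1, 0.8]
grip_width: 85.3
t 2.6167 pos [556.6 140.3 139.7] yang 44.12 grip 85.3 F [-0.1  0.1  0.8] M [ 0.02 -0.06 -0.03]
shift(tool now) [ 0.2  0.9 59.7] rotvec [-0.002 -0.001  0.002]
```

View pics/w2.png

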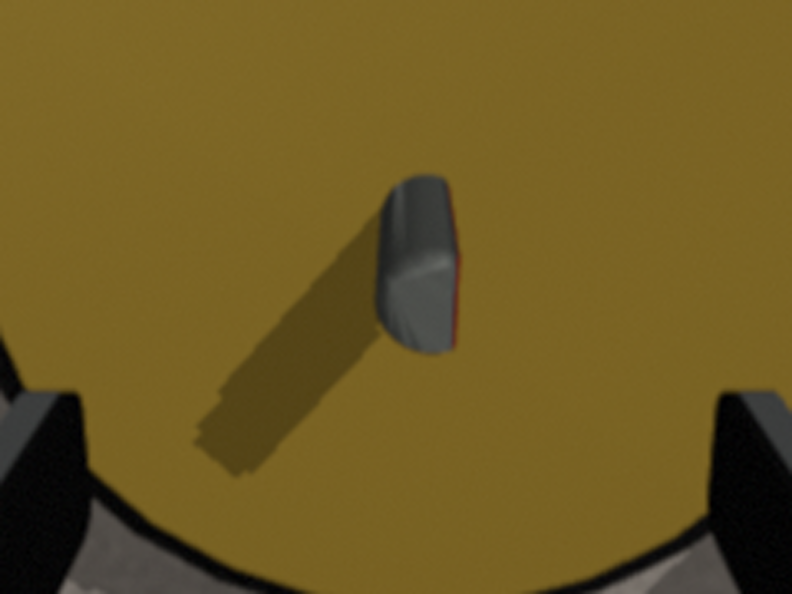

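View pics/s2.png

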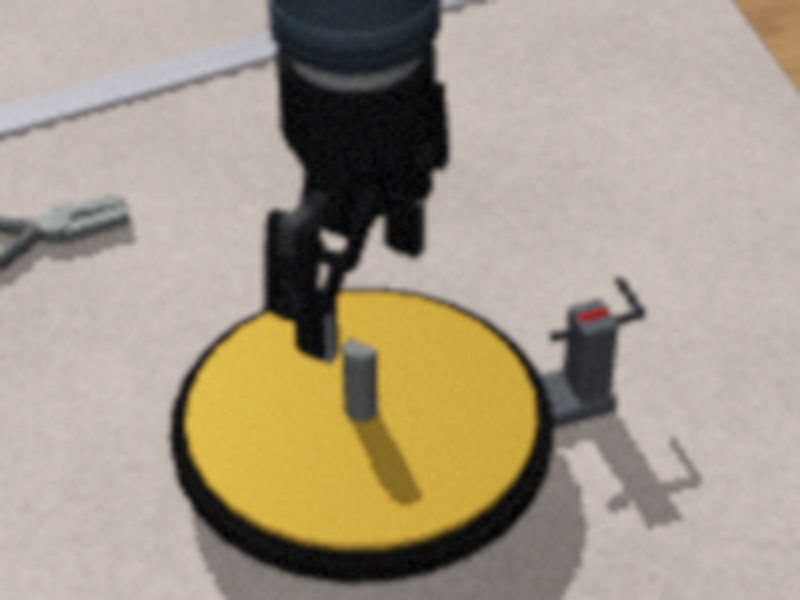

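The wrist crop shows the flat's top edge running nearly straight up the image from (460,255) to (456,348), so the jaws line up with it.

```bash
python3 - <<'E'
from h import *
q=lambda x,y,z:px2w('wrist',200+x/3.3,140+y/3.3,z)
a=q(459.5,255,91);b=q(456,348,91);d=b-a;print(a,b,np.hypot(*d[:2]),np.degrees(np.arctan2(d[1],d[0]))+90)
l=q(378,310,91);print(l)
u=np.array([np.cos(np.radians(44)),np.sin(np.radians(44))])
print('flat mid - 4.5n', ((a+b)/2)[:2]-4.5*u, 'along n: flat',a[:2]@u,b[:2]@u,'rim',l[:2]@u,'tcp',bot.get_obs()['tool_pos'][:2]@u)
E
```

```text
[555.1545408  156.51676181  91.        ] [566.93075817 143.91065976  91.        ] 17.250887062458254 43.050614450816504
[552.17667718 139.60363061  91.        ]
flat mid - 4.5n [557.80562038 147.08774812] along n: flat 508.0704352452526 507.7846027880109 rim 494.17949126489935 tcp 499.14217690856503
```

```bash
python3 -m inch '[[2.5,1.5,15,0,0,0],[0,0,15,0,0,0],[0,0,15,0,0,0],[0,0,14,0,0,0],[0,0,0,0,0,0],[0,0,0,0,0,0]]'
python3 - <<'E'
from h import *
rel(557,141,80,44)
crop(bot.get_image('wrist')[:,:,::-1],200,140,240,180,3.3,'pics/w3.png')
E
```

```text
clock: 3.22
tool_pos: [557.2, 143.4, 82.2]
eef_rot: [3.141, 0.0, 2.339]
ft_force: [-0.4, 0.1, -0.2]
grip_width: 85.7
t 3.2167 pos [557.2 143.4  82.2] yang 44.04 grip 85.7 F [-0.4  0.1 -0.2] M [ 0.02  0.02 -0.  ]
shift(tool now) [-1.6 -1.8  2.2] rotvec [0.001 0.    0.001]
```

View pics/w3.png

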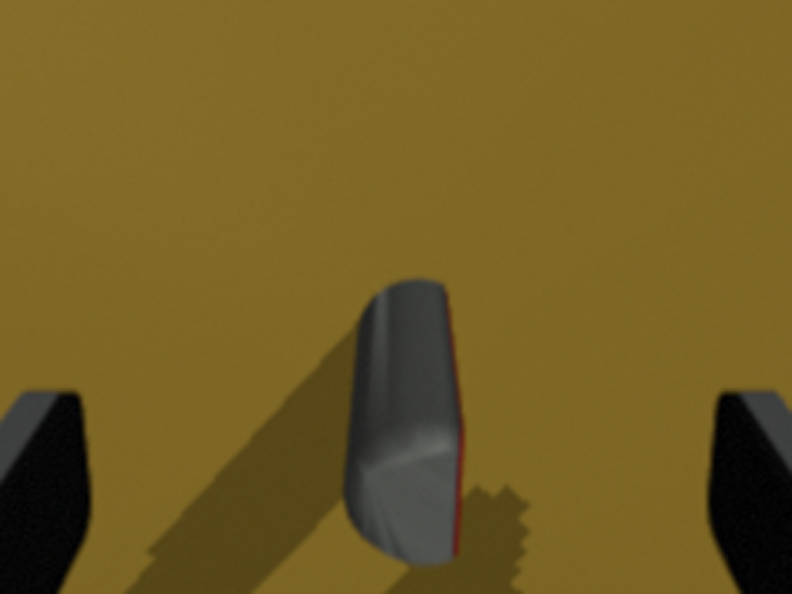

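The pads sit symmetrically about the spindle in the jaw direction. Along tool x the spindle is about 2 mm ahead, so I'll shift and close.

```bash
python3 -m inch '[[2,0.5,0,0,0,0],[0,0,0,0,0,0]]'; python3 -m inch '[[0,0,0,0,0,0],[0,0,0,0,0,0],[0,0,0,0,0,0],[0,0,0,0,0,0],[0,0,0,0,0,0],[0,0,0,0,0,0],[0,0,0,0,0,0],[0,0,0,0,0,0]]' -1
python3 - <<'E'
from h import *
rel(557,141,80,44)
crop(bot.get_image('wrist')[:,:,::-1],200,140,240,180,3.3,'pics/w4.png')
crop(bot.get_image('side')[:,:,::-1],230,90,200,150,4,'pics/s4.png')
E
```

```text
clock: 3.43
tool_pos: [556.4, 145.7, 82.6]
eef_rot: [3.14, 0.001, 2.339]
ft_force: [0.0, 1.1, 0.5]
grip_width: 85.3
clock: 4.1
tool_pos: [556.0, 145.3, 81.5]
eef_rot: [3.141, 0.0, 2.339]
ft_force: [1.3, 0.9, 2.0]
grip_width: 13.0
t 4.1 pos [556.  145.3  81.5] yang 44.02 grip 13.0 F [1.3 0.9 2. ] M [ 0.14 -0.13  0.05]
shift(tool now) [-3.8 -2.3  1.5] rotvec [0.001 0.    0.   ]
```

View pics/w4.png

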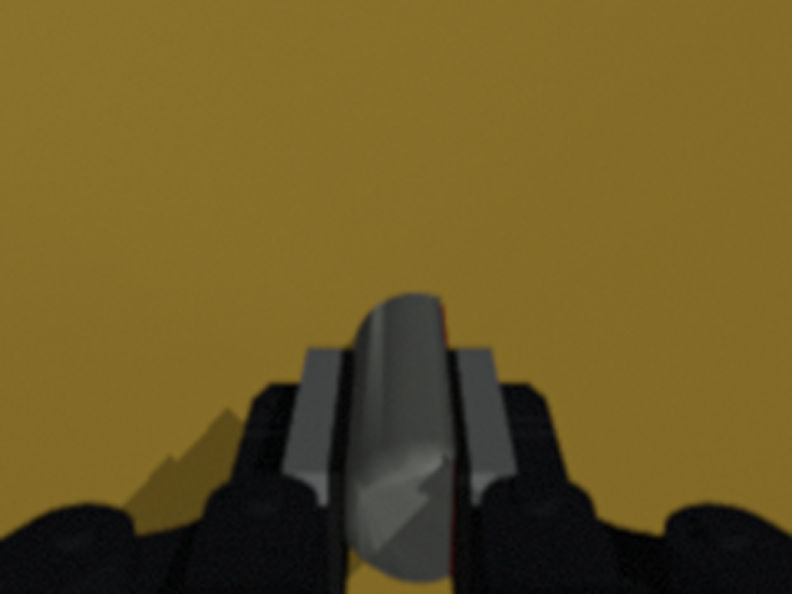

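View pics/s4.png

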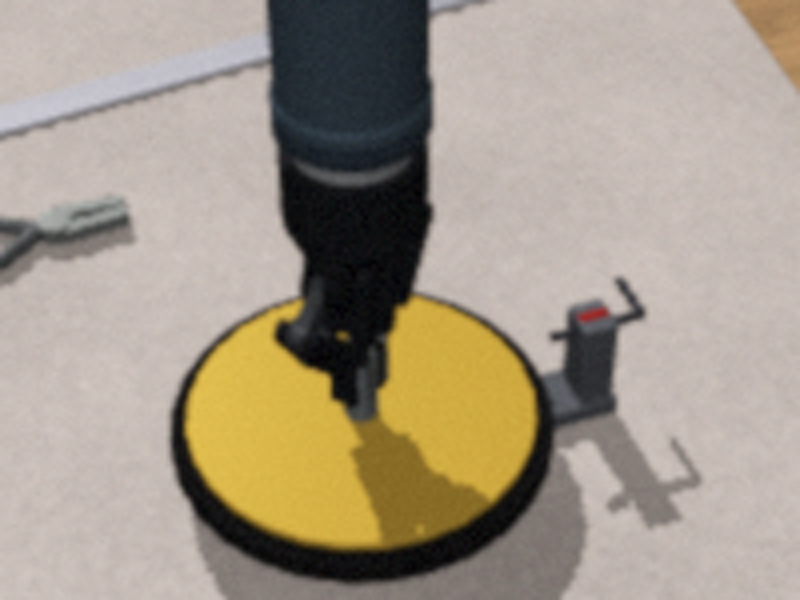

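Gripped at 13.0 mm with the right pad flush on the red flat. Now I'll turn clockwise by about 40°, moving about the spindle axis.

```bash
python3 -m inch '[[0.2,0,0,0,0,0.07],[0.2,0,0,0,0,0.07],[0.2,0,0,0,0,0.07],[0.2,0,0,0,0,0.07],[0.2,0,0,0,0,0.07],[0.2,0,0,0,0,0.07],[0.2,0,0,0,0,0.07],[0.2,0,0,0,0,0.07],[0.2,0,0,0,0,0.07],[0.2,0,0,0,0,0.07],[0,0,0,0,0,0],[0,0,0,0,0,0]]'
python3 - <<'E'
from h import *
rel(557,141,80,4)
for n in('wrist','side','scene'): cv2.imwrite(f'pics/{n}5.png',bot.get_image(n)[:,:,::-1])
crop('pics/side5.png',250,130,160,120,5,'pics/s5.png')
crop('pics/scene5.png',280,150,140,90,5.7,'pics/c5.png')
E
```

```text
clock: 5.2
tool_pos: [554.6, 146.6, 81.5]
eef_rot: [-3.141, 0.0, 1.641]
ft_force: [-1.3, -0.1, 4.4]
grip_width: 13.1
t 5.2 pos [554.6 146.6  81.5] yang 4.01 grip 13.1 F [-1.3 -0.1  4.4] M [-0.08  0.35 -0.1 ]
shift(tool now) [-5.8  2.   1.5] rotvec [-0.  0.  0.]
```

View pics/wrist5.png

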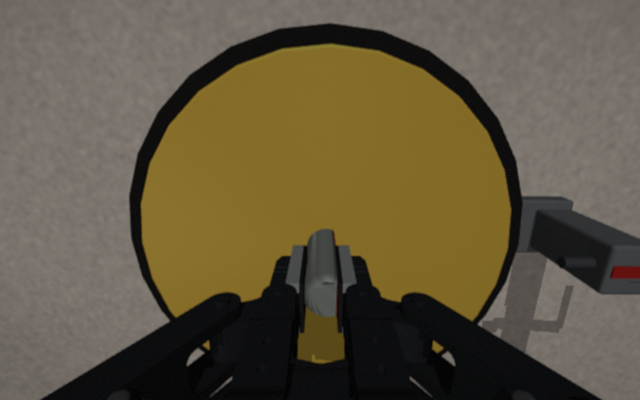

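View pics/s5.png

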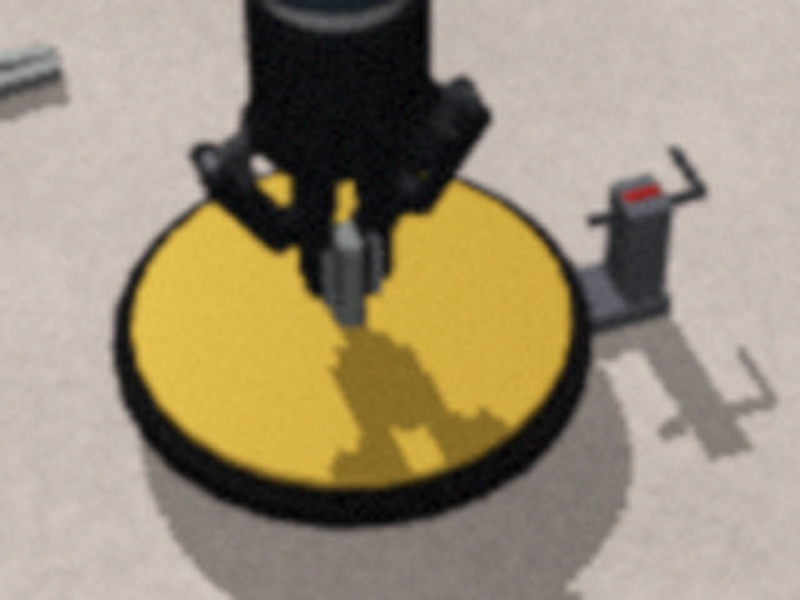

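View pics/c5.png

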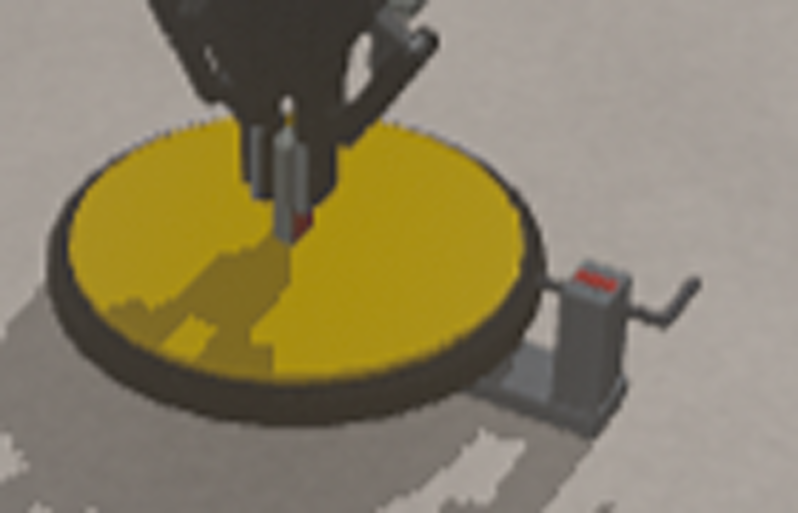

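```bash
python3 - <<'E'
from h import *
from scipy.optimize import least_squares
crop('pics/wrist5.png',510,180,130,130,5,'pics/w5g.png')
crop('pics/side5.png',355,155,50,50,12,'pics/s5g.png')
crop('pics/scene5.png',370,190,50,50,12,'pics/c5g.png')
for n,box in (('side',(260,150,140,100)),('scene',(280,160,140,100)),('wrist',(0,0,640,400))):
    im=cv2.imread(f'pics/{n}5.png'); hsv=cv2.cvtColor(im,cv2.COLOR_BGR2HSV)
    mk=cv2.inRange(hsv,(18,130,60),(35,255,255)); m2=np.zeros_like(mk); x,y,w,h=box; m2[y:y+h,x:x+w]=mk[y:y+h,x:x+w]
    ct=max(cv2.findContours(m2,0,1)[0],key=cv2.contourArea); ct=cv2.convexHull(ct)[:,0]
    if n=='wrist': ct=ct[ct[:,1]<300]
    W=np.array([px2w(n,u,v,42)[:2] for u,v in ct]); r=least_squares(lambda p:np.hypot(*(W-p[:2]).T)-100,[560,135],loss='soft_l1').x
    print(n,r)
E
```

```text
side [555.5484606  143.15494191]
scene [559.42052505 142.10481682]
wrist [556.06573562 145.69758569]
```

View pics/w5g.png

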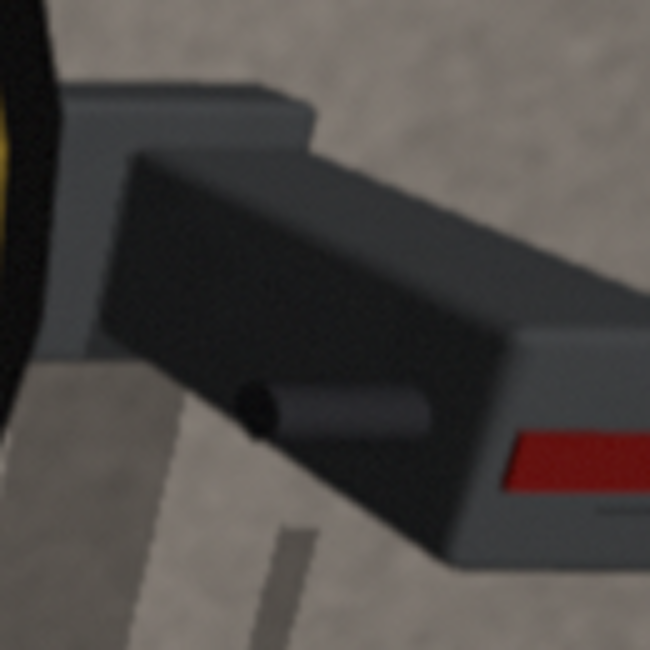

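View pics/s5g.png

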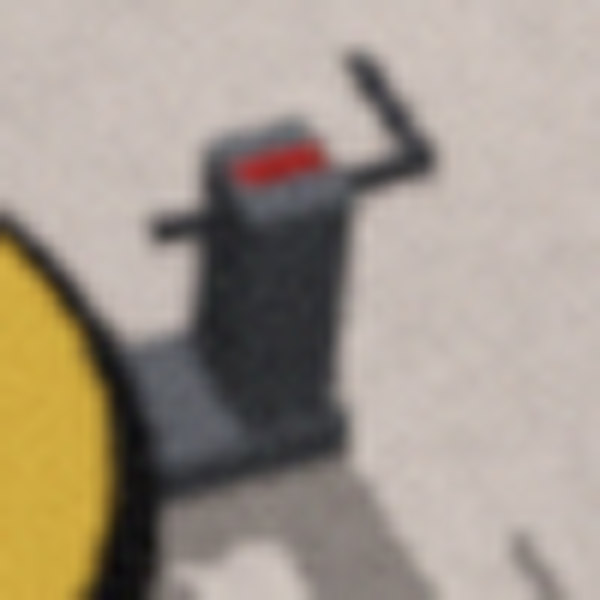

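View pics/c5g.png

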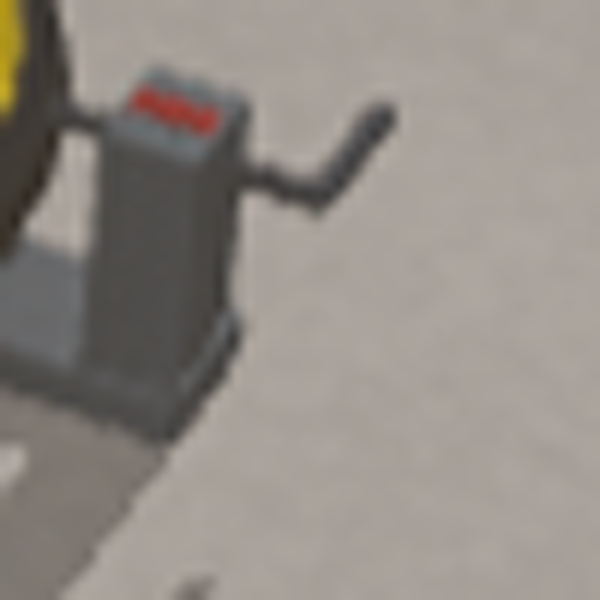

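```bash
python3 - <<'E'
from h import *
q=lambda x,y,z:px2w('wrist',510+x/5,180+y/5,z)[:2]
A=np.array([557.3,147])
for a,b in (((525,331),(648,328)),((458,569),(648,570)),((520,433),(648,432)),((503,490),(648,492)),((265,388),(420,386)),((270,436),(425,437))):
    z=59 if a[0]<300 else 68
    p,r=q(*a,z),q(*b,z);d=r-p; print(p.round(1),r.round(1),'edge ang %.2f'%np.degrees(np.arctan2(d[1],d[0])))
B=np.array([556.07,145.7])
for p in (q(511,461,68),q(640,462,68)): d=p-B; print('from disc centre(wrist)',np.degrees(np.arctan2(d[1],d[0])),np.hypot(*d))
im=cv2.imread('pics/wrist5.png'); crop(im,280,220,80,110,5,'pics/w5f.png')
E
```

```text
[685.3 167.7] [696.2 168.8] edge ang 5.56
[687.2 143.2] [705.2 144.4] edge ang 3.68
[688.3 157.7] [700.  158.6] edge ang 4.52
[688.7 151.8] [702.2 152.5] edge ang 3.14
[671.3 156.5] [686.3 157.8] edge ang 4.84
[673.3 151.4] [688.5 152.4] edge ang 3.61
from disc centre(wrist) 3.923373749340834 132.6295950810318
from disc centre(wrist) 3.890565356561089 144.6146167815808
```

View pics/w5f.png

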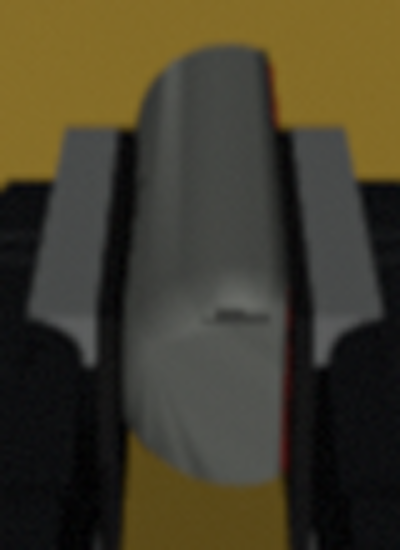

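```bash
python3 - <<'E'
from h import *
q=lambda x,y,z:px2w('wrist',280+x/5,220+y/5,z)
print('pad tip L,R',q(90,128,59.5),q(320,128,59.5),'expect y 157.6')
print('base front',q(225,44,42),'top back',q(245,486,92),'top front',q(225,305,92))
print('flat side: ',q(268,60,43.5)-0,q(283,470,90))
E
```

```text
pad tip L,R [542.13122255 154.04476682  59.5       ] [564.15195704 155.59399735  59.5       ] expect y 157.6
base front [555.16443217 156.64613028  42.        ] top back [557.41034291 138.93689009  92.        ] top front [554.61386078 155.05882706  92.        ]
flat side:  [559.75590613 155.75430776  43.5       ] [560.52003473 139.18400853  90.        ]
```

```bash
python3 -m inch '[[0,0,0,0,0,0],[0,0,0,0,0,0],[0,0,0,0,0,0],[0,0,0,0,0,0],[0,0,0,0,0,0],[0,0,0,0,0,0],[0,0,-15,0,0,0],[0,0,-25,0,0,0],[0,0,-30,0,0,0],[0,0,-30,0,0,0],[0,0,-25,0,0,0],[0,0,0,0,0,0]]' 1
python3 - <<'E'
from h import *
rel(509,-267,205,-56.5); print(bot.get_obs()['joint_positions'].round(2))
cv2.imwrite('pics/w6.png',bot.get_image('wrist')[:,:,::-1])
E
```

```text
clock: 6.35
tool_pos: [557.8, 147.2, 211.4]
eef_rot: [3.133, -0.002, 1.639]
ft_force: [0.6, -0.5, -0.3]
grip_width: 85.4
t 6.35 pos [557.8 147.2 211.4] yang 3.88 grip 85.4 F [ 0.6 -0.5 -0.3] M [-0.   -0.05 -0.01]
shift(tool now) [-410.   -76.8    4.7] rotvec [ 0.006 -0.007  1.054]
[-0.68  0.49  0.46  1.8  -0.27  0.9  -0.03]
```

View pics/w6.png

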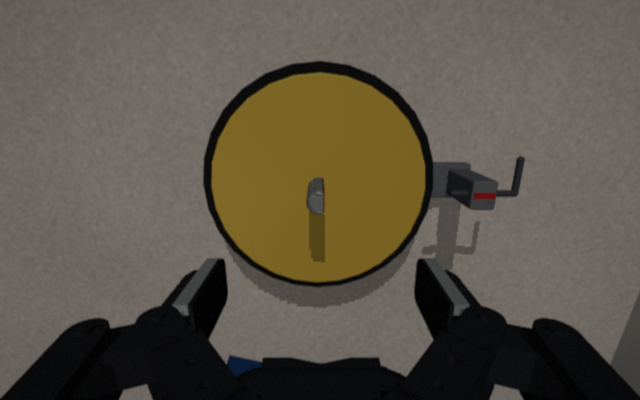

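```bash
python3 - <<'E'
from h import *
from scipy.optimize import least_squares
crop('pics/w6.png',285,160,60,70,8,'pics/w6f.png'); crop('pics/w6.png',430,145,100,75,8,'pics/w6g.png')
n='wrist';im=cv2.imread('pics/w6.png'); hsv=cv2.cvtColor(im,cv2.COLOR_BGR2HSV)
mk=cv2.inRange(hsv,(18,130,60),(35,255,255))
ct=max(cv2.findContours(mk,0,1)[0],key=cv2.contourArea); ct=cv2.convexHull(ct)[:,0]
W=np.array([px2w(n,u,v,42)[:2] for u,v in ct]); r=least_squares(lambda p:np.hypot(*(W-p[:2]).T)-p[2],[560,135,100],loss='soft_l1').x
print(r)
E
```

```text
[554.15912966 147.64598554  98.27599871]
```

View pics/w6f.png

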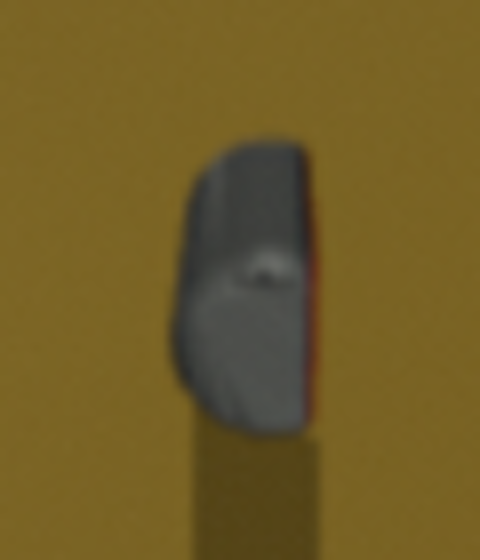

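View pics/w6g.png

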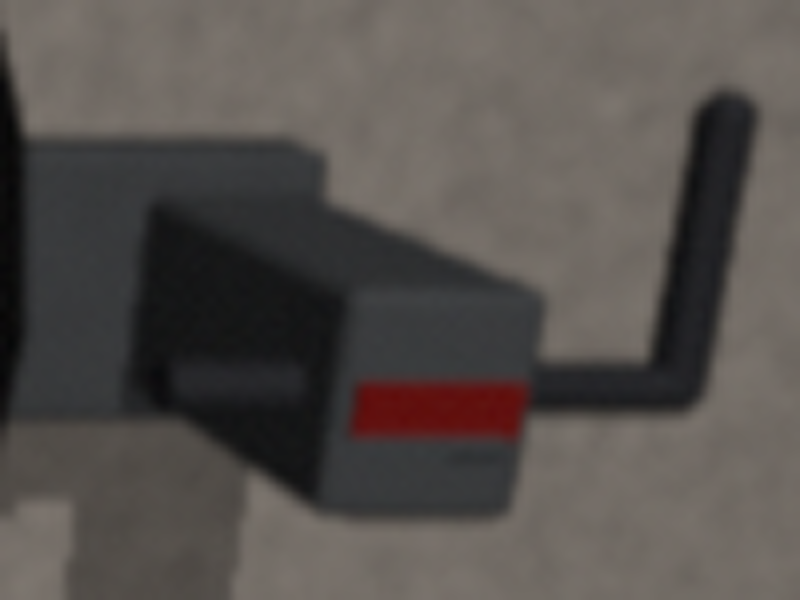

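```bash
python3 - <<'E'
from h import *
q=lambda x,y,z:px2w('wrist',285+x/8,160+y/8,z)[:2]
g=lambda x,y,z:px2w('wrist',430+x/8,145+y/8,z)[:2]
an=lambda d:np.degrees(np.arctan2(d[1],d[0])).round(2)
for p,r in (((308,270),(304,426)),((315,270),(314,426))):
  a,b=q(*p,91),q(*r,91);print('flat',a,b,an(b-a)+90)
G=g(440,410,68);C=np.array([554.16,147.65]);print('guide',G,an(G-C),np.hypot(*(G-C)))
for p,r in (((358,382),(528,382)),((350,437),(520,437)),((350,290),(540,292)),((320,513),(500,513))):print('edge',an(g(*r,68)-g(*p,68)))
print('key',an(g(690,385,59)-g(180,382,59)))
print('spindle top back/front',q(255,436,92),q(255,255,92),'base front',q(265,138,42))
E
```

```text
flat [557.82679319 154.972376  ] [558.56172893 139.20930042] 2.6700000000000017
flat [558.49569612 155.01731383] [559.53508436 139.27432066] 3.780000000000001
guide [694.89682368 155.64421314] 3.25 140.96368675588266
edge 3.84
edge 3.84
edge 3.24
edge 3.83
key 3.5
spindle top back/front [553.84289313 138.20715098] [552.65351891 156.38420189] base front [553.5071252  156.77208113]
```

The flat is at about 3.3° and the guide at about 3.6°, so they agree to within a degree. Now on to the collar.

```bash
python3 -m inch '[[-37,-7,0,0,0,0],[-37,-7,0,0,0,0],[-37,-7,0,0,0,0],[-37,-7,0,0,0,0],[-37,-7,0,0,0,0],[-37,-7,0,0,0,0],[-37,-7,0,0,0,0],[-37,-7,0,0,0,0],[-37,-7,0,0,0,0],[-37,-7,0,0,0,0],[-37,-7,0,0,0,0],[0,0,0,0,0,0]]'
python3 -m inch '[[0,0,0,0,0,0.106],[0,0,0,0,0,0.106],[0,0,0,0,0,0.106],[0,0,0,0,0,0.106],[0,0,0,0,0,0.106],[0,0,0,0,0,0.106],[0,0,0,0,0,0.106],[0,0,0,0,0,0.106],[0,0,0,0,0,0.106],[0,0,0,0,0,0.1],[0,0,0,0,0,0],[0,0,0,0,0,0]]'
python3 - <<'E'
from h import *
rel(509,-267,205,-56.5); print(bot.get_obs()['joint_positions'].round(2))
cv2.imwrite('pics/w7.png',bot.get_image('wrist')[:,:,::-1])
E
```

```text
clock: 7.4
tool_pos: [502.0, -273.6, 205.9]
eef_rot: [-3.14, 0.005, 1.628]
ft_force: [-0.3, -0.7, 1.4]
grip_width: 85.5
clock: 8.4
tool_pos: [505.2, -264.0, 205.3]
eef_rot: [-3.141, 0.001, 0.588]
ft_force: [-0.3, -0.4, -0.2]
grip_width: 85.3
t 8.4 pos [ 505.2 -264.   205.3] yang -56.30 grip 85.3 F [-0.3 -0.4 -0.2] M [ 0.04 -0.05  0.  ]
shift(tool now) [1.5 4.6 0.3] rotvec [-0.001  0.001  0.003]
[-0.17  0.57  0.79  1.83 -0.49  0.95 -0.14]
```

View pics/w7.png

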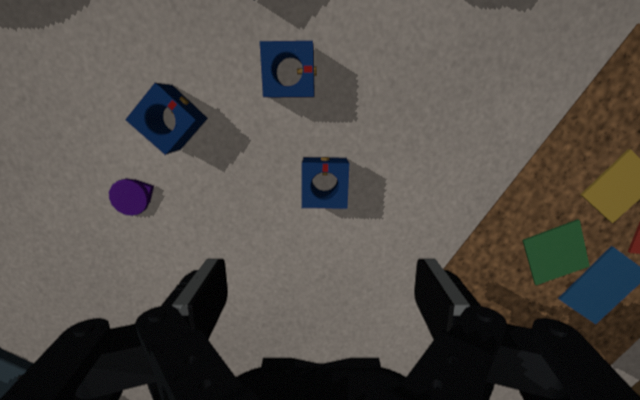

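The wanted collar is at (325,185), square to the jaws with its screw and red mark facing up the image (+x). Of the other collars, two are visible at (288,70) and (165,118), both farther left.

```bash
python3 - <<'E'
from h import *
crop('pics/w7.png',285,140,80,80,8,'pics/w7c.png')
E
```

```text
(no output)
```

View pics/w7c.png

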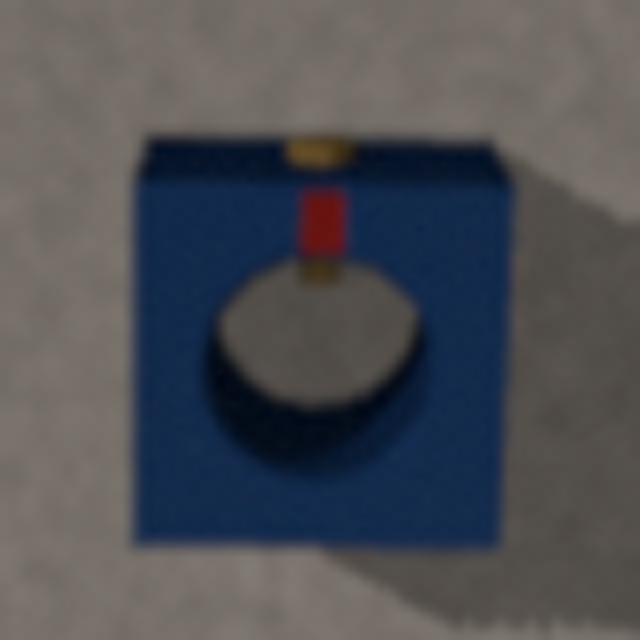

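```bash
python3 - <<'E'
from h import *
q=lambda x,y,z=34:px2w('wrist',285+x/8,140+y/8,z)[:2]
C=np.array([q(137,184),q(512,186),q(500,546),q(132,544)]);print(C,C.mean(0))
e=np.roll(C,-1,0)-C;print(np.hypot(*e.T),np.degrees(np.arctan2(e[:,1],e[:,0])))
rel(*C.mean(0),80,-56.5)
E
```

```text
[[ 513.80254714 -238.68802388]
 [ 537.36985893 -274.3837737 ]
 [ 501.2731853  -298.11404155]
 [ 477.15549937 -261.57076251]] [ 507.40027268 -268.18915041]
[42.77387918 43.19832704 43.78440382 43.20446548] [ -56.56611442 -146.67873198  123.423852     31.98101789]
t 8.45 pos [ 505.3 -264.2  205.5] yang -56.30 grip 85.2 F [-0.2  0.2 -0. ] M [ 0.02 -0.01  0.01]
shift(tool now) [ -0.3   4.6 125.5] rotvec [-0.001  0.001  0.003]
```

```bash
python3 -c "
from h import *
rel(508.3,-268.2,28,-56.5)"
python3 -m inch '[[0.5,5.1,20,0,0,0.003],[0,0,25,0,0,0],[0,0,25,0,0,0],[0,0,25,0,0,0],[0,0,22,0,0,0],[0,0,0,0,0,0],[0,0,0,0,0,0]]'
python3 - <<'E'
from h import *
rel(508.3,-268.2,28,-56.5)
cv2.imwrite('pics/w8.png',bot.get_image('wrist')[:,:,::-1])
E
```

```text
t 8.45 pos [ 505.3 -264.2  205.5] yang -56.30 grip 85.2 F [-0.2  0.2 -0. ] M [ 0.02 -0.01  0.01]
shift(tool now) [  0.5   5.2 177.5] rotvec [-0.001  0.001  0.003]
clock: 9.03
tool_pos: [508.1, -268.3, 88.7]
eef_rot: [-3.14, 0.001, 0.583]
ft_force: [-0.0, 0.4, 1.0]
grip_width: 85.1
t 9.0333 pos [ 508.1 -268.3   88.7] yang -56.60 grip 85.1 F [-0.   0.4  1. ] M [-0.05  0.01 -0.02]
shift(tool now) [ 0.3  0.1 60.7] rotvec [-0.002  0.001 -0.002]
```

View pics/w8.png

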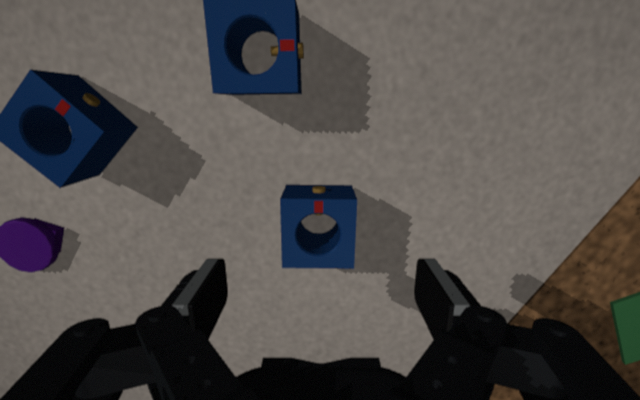

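```bash
python3 -m inch '[[0,0,20,0,0,0],[0,0,20,0,0,0],[0,0,15,0,0,0],[0,0,5.5,0,0,0],[0,0,0,0,0,0],[0,0,0,0,0,0]]'
python3 - <<'E'
from h import *
rel(508.3,-268.2,28,-56.5)
cv2.imwrite('pics/w9.png',bot.get_image('wrist')[:,:,::-1])
E
```

```text
clock: 9.58
tool_pos: [509.3, -269.0, 29.6]
eef_rot: [3.141, -0.0, 0.582]
ft_force: [-0.1, -0.3, 0.6]
grip_width: 85.1
t 9.5833 pos [ 509.3 -269.    29.6] yang -56.66 grip 85.1 F [-0.1 -0.3  0.6] M [-0.03  0.01  0.  ]
shift(tool now) [-0.4 -1.2  1.6] rotvec [ 0.001 -0.    -0.003]
```

View pics/w9.png

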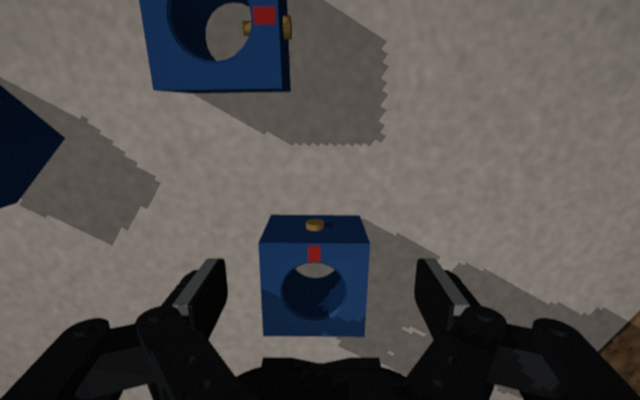

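```bash
python3 - <<'E'
from h import *
C=np.array([px2w('wrist',*p,34)[:2] for p in((260,243),(369,243),(365,336),(263,336))]);print(C.mean(0)); rel(*C.mean(0),28,-56.5)
e=np.roll(C,-1,0)-C;print(np.hypot(*e.T),np.degrees(np.arctan2(e[:,1],e[:,0])))
E
```

```text
[ 507.76020461 -267.8058868 ]
t 9.6333 pos [ 509.5 -269.    29.9] yang -56.66 grip 85.5 F [-0.1 -0.  -0.1] M [ 0.05 -0.01  0.01]
shift(tool now) [-0.8 -2.   1.9] rotvec [ 0.001 -0.001 -0.003]
[42.5682368  43.48272117 43.84824568 43.47499856] [ -56.66195744 -146.38335212  123.31146119   31.92963464]
```

Well centred, within 1 mm along x. I'll nudge 1.5 mm in the jaw direction and 2 mm down, then close and lift.

```bash
python3 -m inch '[[-0.5,-1.5,2,0,0,0],[0,0,0,0,0,0]]'; python3 -m inch '[[0,0,0,0,0,0],[0,0,0,0,0,0],[0,0,0,0,0,0],[0,0,0,0,0,0],[0,0,0,0,0,0],[0,0,0,0,0,0],[0,0,0,0,0,0]]' -1
python3 -c "
from h import *
rel(508.3,-268.2,28,-56.5)"
python3 -m inch '[[0,0,-15,0,0,0],[0,0,-25,0,0,0],[0,0,-30,0,0,0],[0,0,-30,0,0,0],[0,0,-20,0,0,0],[0,0,0,0,0,0],[0,0,0,0,0,0]]'
python3 - <<'E'
from h import *
rel(557.3,147.3,148,-86)
cv2.imwrite('pics/w10.png',bot.get_image('wrist')[:,:,::-1])
E
```

```text
clock: 9.8
tool_pos: [507.8, -267.5, 27.3]
eef_rot: [3.141, -0.001, 0.582]
ft_force: [-0.9, 0.1, -0.7]
grip_width: 85.7
clock: 10.38
tool_pos: [507.9, -267.7, 27.2]
eef_rot: [3.141, -0.0, 0.582]
ft_force: [-0.4, -0.4, 5.5]
grip_width: 43.6
t 10.3833 pos [ 507.9 -267.7   27.2] yang -56.67 grip 43.6 F [-0.4 -0.4  5.5] M [ 0.12  0.12 -0.01]
shift(tool now) [ 0.1  0.7 -0.8] rotvec [ 0.    -0.    -0.003]
clock: 10.97
tool_pos: [508.0, -267.5, 147.8]
eef_rot: [3.14, -0.001, 0.582]
ft_force: [0.2, -1.0, -2.7]
grip_width: 43.2
t 10.9667 pos [ 508.  -267.5  147.8] yang -56.65 grip 43.2 F [ 0.2 -1.  -2.7] M [ 0.07 -0.04  0.03]
shift(tool now) [ 2.692e+02 -3.194e+02 -2.000e-01] rotvec [ 0.001 -0.002  0.512]
```

View pics/w10.png

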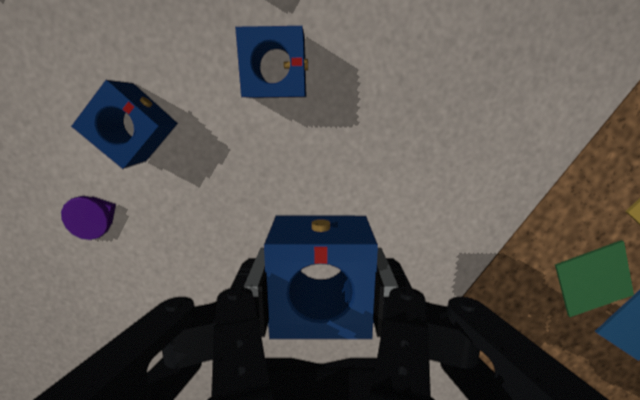

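```bash
python3 - <<'E'
from h import *
zt=147.8-27.2+34
C=np.array([px2w('wrist',*p,zt)[:2] for p in((266,244),(376,244),(374,339),(269,339))]);print(C.mean(0)); rel(*C.mean(0),148,-56.5)
e=np.roll(C,-1,0)-C;print(np.hypot(*e.T),np.degrees(np.arctan2(e[:,1],e[:,0])))
E
python3 -m inch '[[22,-26,0,0,0,0],[22,-26,0,0,0,0],[22,-26,0,0,0,0],[22,-26,0,0,0,0],[22,-26,0,0,0,0],[22,-26,0,0,0,0],[22,-26,0,0,0,0],[22,-26,0,0,0,0],[22,-26,0,0,0,0],[22,-26,0,0,0,0],[22,-26,0,0,0,0],[22,-26,0,0,0,0]]'
python3 -m inch '[[0,0,0,0,0,0.08],[0,0,0,0,0,0.08],[0,0,0,0,0,0.08],[0,0,0,0,0,0.08],[0,0,0,0,0,0.08],[0,0,0,0,0,0.08],[0,0,0,0,0,0.032],[0,0,0,0,0,0],[0,0,0,0,0,0]]'
python3 - <<'E'
from h import *
rel(557.3,147.3,148,-86.1)
cv2.imwrite('pics/w11.png',bot.get_image('wrist')[:,:,::-1])
E
```

```text
[ 508.41023954 -267.1625873 ]
t 11.0167 pos [ 507.3 -266.9  146.6] yang -56.64 grip 43.4 F [-0.1  0.3 -2.2] M [ 0.01 -0.01  0.02]
shift(tool now) [ 0.8  0.8 -1.4] rotvec [-0.001 -0.    -0.003]
[41.53507669 43.1086743  43.75243472 43.11657856] [ -56.58468756 -144.83931229  123.43943305   32.21346251]
clock: 12.02
tool_pos: [555.3, 139.8, 145.1]
eef_rot: [-3.141, 0.003, 0.582]
ft_force: [0.5, -0.1, -1.9]
grip_width: 43.0
clock: 12.77
tool_pos: [555.7, 138.0, 145.5]
eef_rot: [3.141, 0.002, 0.071]
ft_force: [0.2, -0.0, -1.5]
grip_width: 43.3
t 12.7667 pos [555.7 138.  145.5] yang -85.93 grip 43.3 F [ 0.2 -0.  -1.5] M [ 0.05 -0.01  0.04]
shift(tool now) [ 2.2 -9.1 -2.5] rotvec [0.001 0.002 0.003]
```

View pics/w11.png

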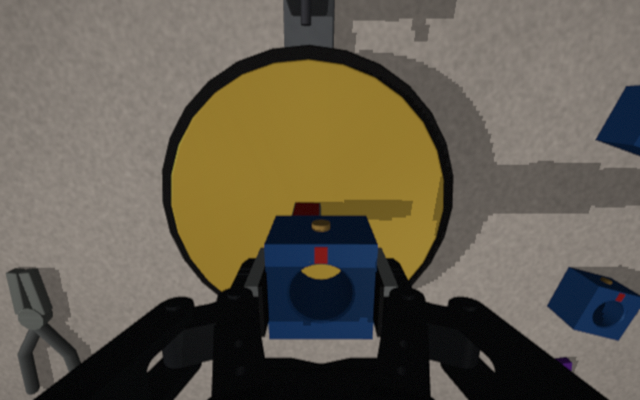

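```bash
python3 - <<'E'
from h import *
from scipy.optimize import least_squares
crop('pics/w11.png',260,190,120,90,6.5,'pics/w11a.png')
im=cv2.imread('pics/w11.png'); hsv=cv2.cvtColor(im,cv2.COLOR_BGR2HSV)
mk=cv2.inRange(hsv,(18,130,60),(35,255,255))
ct=max(cv2.findContours(mk,0,1)[0],key=cv2.contourArea)[:,0]; ct=cv2.convexHull(ct)[:,0]; ct=ct[ct[:,1]<270]
W=np.array([px2w('wrist',u,v,42)[:2] for u,v in ct]); print(least_squares(lambda p:np.hypot(*(W-p[:2]).T)-100,[560,135],loss='soft_l1').x)
print(px2w('wrist',307.5,203,43.5))
E
```

```text
[555.76416816 146.71658824]
[560.19503962 146.49079603  43.5       ]
```

View pics/w11a.png

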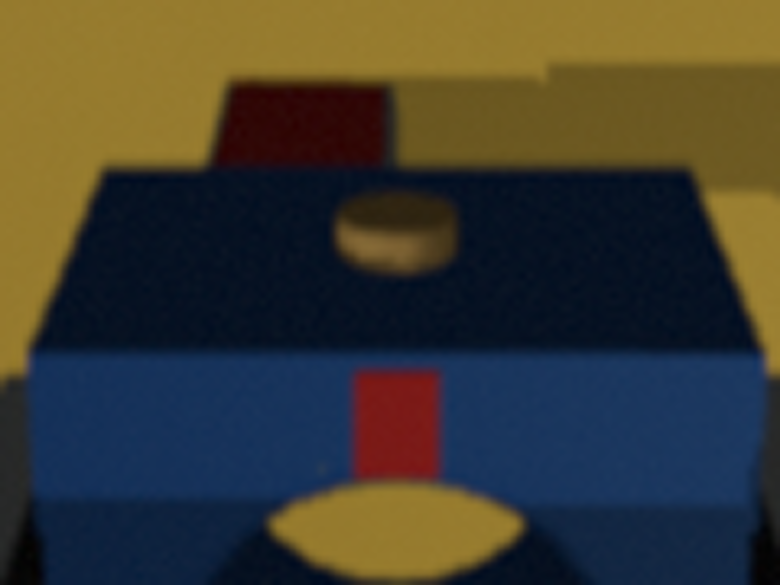

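```bash
python3 -m inch '[[1,-4.5,0,0,0.002,0.002],[1,-4.4,0,0,0,0],[0,0,8,0,0,0],[0,0,8,0,0,0],[0,0,0,0,0,0],[0,0,0,0,0,0]]'
python3 - <<'E'
from h import *
rel(557.2,147.1,69.2,-86.1)
cv2.imwrite('pics/w12.png',bot.get_image('wrist')[:,:,::-1])
crop('pics/w12.png',220,160,200,150,4,'pics/w12a.png')
crop(bot.get_image('side')[:,:,::-1],260,130,140,105,5.7,'pics/s12.png')
crop(bot.get_image('scene')[:,:,::-1],270,140,140,105,5.7,'pics/c12.png')
E
```

```text
clock: 13.32
tool_pos: [557.5, 147.0, 130.0]
eef_rot: [3.141, -0.0, 0.068]
ft_force: [-0.4, -0.5, -1.4]
grip_width: 43.3
t 13.3167 pos [557.5 147.  130. ] yang -86.12 grip 43.3 F [-0.4 -0.5 -1.4] M [-0.01 -0.01  0.01]
shift(tool now) [-0.3 -0.2 60.8] rotvec [ 0.001 -0.    -0.   ]
```

View pics/w12a.png

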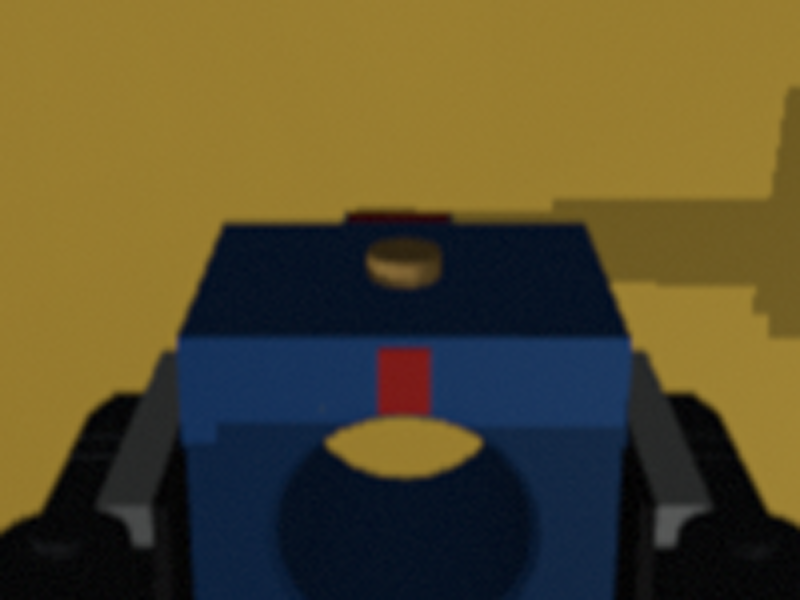

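View pics/s12.png

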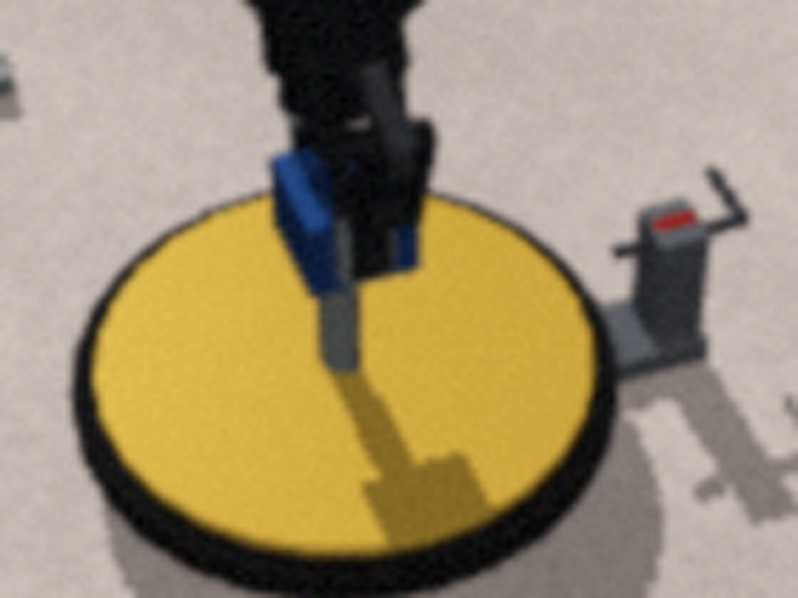

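View pics/c12.png

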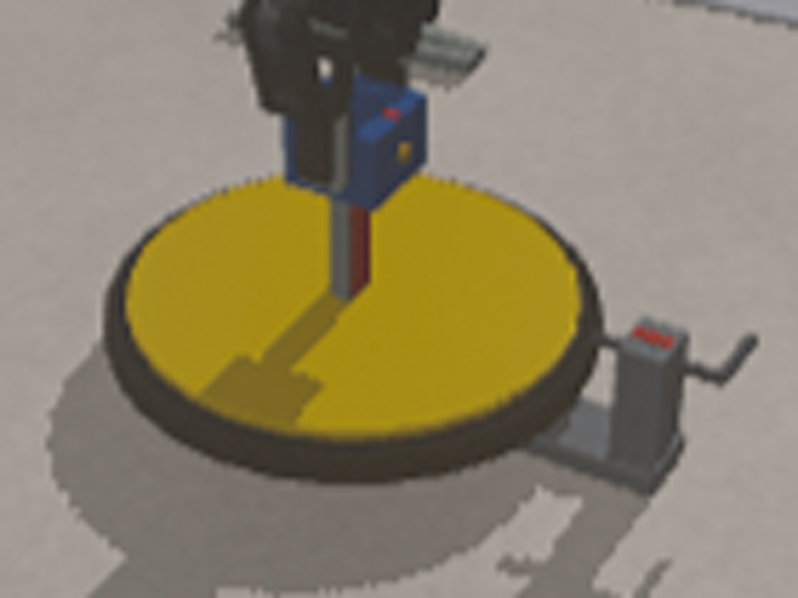

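```bash
python3 - <<'E'
from h import *
z=102.8
s=lambda x,y,z=z:px2w('scene',270+x/5.7,140+y/5.7,z)[:2]
d=lambda x,y,z=z:px2w('side',260+x/5.7,130+y/5.7,z)[:2]
l,f,r=s(285,182),s(375,210),s(427,165);print('scene',l,f,r,'centre',(l+r)/2,np.hypot(*(l-f)),np.hypot(*(r-f)))
f,r=d(318,294),d(417,268);print('side',f,r,np.hypot(*(r-f)))
t=np.radians(4);ux=np.array([np.cos(t),np.sin(t)]);uy=np.array([-ux[1],ux[0]])
print('side centre',(f+r)/2+22*uy)
E
```

```text
scene [540.05227493 122.16930568] [583.20364187 125.37356221] [582.62291998 166.40835249] centre [561.33759746 144.28882908] 43.270171350873206 41.03889923800635
side [541.76059085 121.68699225] [581.20924578 124.00645108] 39.516784592930875
side centre [559.95027589 144.79313077]
```

```bash
python3 -m inch '[[-0.8,0.3,4,0,0,0],[0,0,4,0,0,0],[0,0,2,0,0,0],[0,0,2,0,0,0],[0,0,2,0,0,0],[0,0,2,0,0,0],[0,0,0,0,0,0]]'
python3 - <<'E'
from h import *
rel(557.2,147.1,69.2,-86.1)
cv2.imwrite('pics/w13.png',bot.get_image('wrist')[:,:,::-1])
crop('pics/w13.png',260,200,120,140,4.2,'pics/w13a.png')
E
```

```text
clock: 14.05
tool_pos: [557.2, 146.9, 114.4]
eef_rot: [3.141, -0.002, 0.068]
ft_force: [0.7, -0.7, -1.7]
grip_width: 43.2
t 14.05 pos [557.2 146.9 114.4] yang -86.11 grip 43.2 F [ 0.7 -0.7 -1.7] M [ 0.06  0.03 -0.01]
shift(tool now) [-0.  -0.2 45.2] rotvec [ 0.    -0.002 -0.   ]
```

View pics/w13a.png

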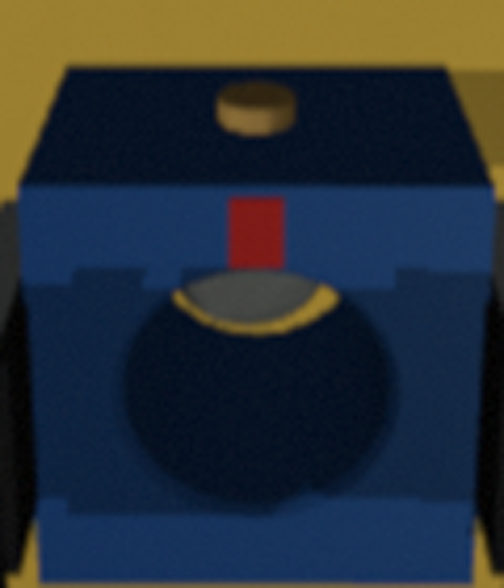

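The spindle top is already inside the bore, with clearance all round and no force. I'll carry on down.

```bash
python3 -m inch '[[0.2,-0.2,5,0,0,0],[0,0,5,0,0,0],[0,0,5,0,0,0],[0,0,3,0,0,0],[0,0,0,0,0,0]]'
python3 - <<'E'
from h import *
rel(557.2,147.1,69.2,-86.1)
cv2.imwrite('pics/w14.png',bot.get_image('wrist')[:,:,::-1])
crop('pics/w14.png',260,200,120,140,4.2,'pics/w14a.png')
E
```

```text
clock: 14.52
tool_pos: [557.0, 147.0, 95.8]
eef_rot: [3.141, -0.001, 0.068]
ft_force: [-0.2, 0.2, -2.9]
grip_width: 43.2
t 14.5167 pos [557.  147.   95.8] yang -86.11 grip 43.2 F [-0.2  0.2 -2.9] M [ 0.03 -0.02 -0.02]
shift(tool now) [ 0.2 -0.1 26.6] rotvec [ 0.    -0.001 -0.   ]
```

View pics/w14a.png

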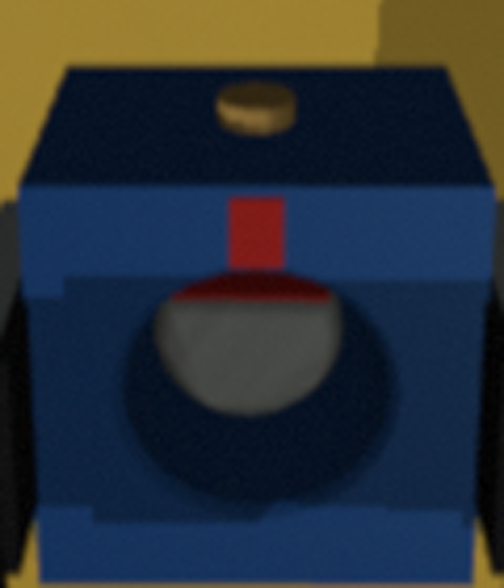

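The flat lies parallel to the collar's edge. The spindle sits about 0.9 mm left of bore centre, so I'll correct that and descend.

```bash
python3 -m inch '[[0,-0.8,2,0,0,0],[0,0,5,0,0,0],[0,0,5,0,0,0],[0,0,5,0,0,0],[0,0,4,0,0,0],[0,0,0,0,0,0]]'
python3 -c "
from h import *
rel(557.2,147.1,69.2,-86.1)"
python3 -m inch '[[0,0,2,0,0,0],[0,0,1,0,0,0],[0,0,1,0,0,0],[0,0,0,0,0,0]]'
python3 - <<'E'
from h import *
rel(557.2,147.1,69.2,-86.1)
cv2.imwrite('pics/w15.png',bot.get_image('wrist')[:,:,::-1])
crop('pics/w15.png',260,200,120,140,4.2,'pics/w15a.png')
E
```

```text
clock: 15.07
tool_pos: [557.0, 147.8, 74.8]
eef_rot: [3.141, -0.001, 0.068]
ft_force: [-0.7, -0.3, -1.5]
grip_width: 43.0
t 15.0667 pos [557.  147.8  74.8] yang -86.11 grip 43.0 F [-0.7 -0.3 -1.5] M [ 0.01  0.   -0.02]
shift(tool now) [0.2 0.7 5.6] rotvec [ 0.    -0.001 -0.   ]
clock: 15.4
tool_pos: [557.6, 147.9, 71.8]
eef_rot: [-3.142, -0.002, 0.068]
ft_force: [0.5, 0.2, -2.2]
grip_width: 42.9
t 15.4 pos [557.6 147.9  71.8] yang -86.11 grip 42.9 F [ 0.5  0.2 -2.2] M [-0.    0.04 -0.04]
shift(tool now) [-0.5  0.8  2.6] rotvec [-0.    -0.002 -0.   ]
```

View pics/w15a.png

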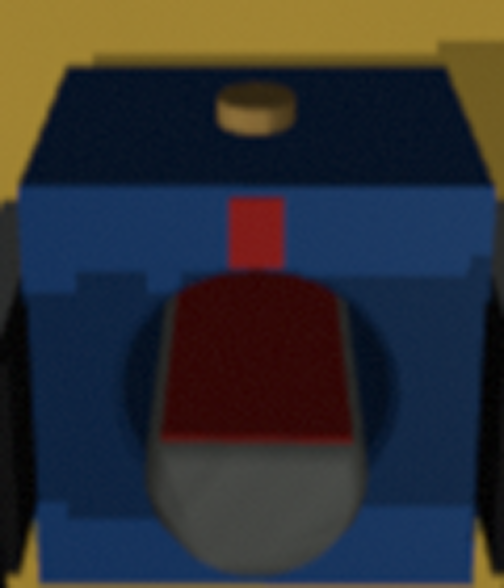

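Centred now. I'll seat it on the glass with small steps.

```bash
python3 -m inch '[[0,0,1,0,0,0],[0,0,1,0,0,0],[0,0,0,0,0,0]]'; python3 -m inch '[[0,0,0.7,0,0,0],[0,0,0,0,0,0]]';python3 -m inch '[[0,0,0.7,0,0,0],[0,0,0,0,0,0]]'
```

```text
clock: 15.7
tool_pos: [557.5, 147.9, 69.7]
eef_rot: [3.142, -0.002, 0.068]
ft_force: [-0.3, 0.3, -1.9]
grip_width: 43.5
clock: 15.87
tool_pos: [557.7, 147.9, 69.2]
eef_rot: [-3.141, -0.002, 0.068]
ft_force: [-0.8, 0.4, -0.4]
grip_width: 43.0
clock: 16.03
tool_pos: [557.7, 147.9, 69.2]
eef_rot: [-3.141, -0.002, 0.068]
ft_force: [-2.2, 0.8, 6.8]
grip_width: 42.7
```

```bash
python3 -m inch '[[-0.8,0,-0.2,0,0,0],[-0.7,0,0,0,0,0],[0,0,0,0,0,0]]'; python3 -m inch '[[-0.6,0,0,0,0,0],[0,0,0,0,0,0]]';python3 -m inch '[[-0.5,0,0,0,0,0],[0,0,0,0,0,0]]';python3 -m inch '[[-0.4,0,0,0,0,0],[0,0,0,0,0,0]]'
```

```text
clock: 16.28
tool_pos: [557.3, 147.9, 69.2]
eef_rot: [-3.142, -0.005, 0.068]
ft_force: [2.0, 0.3, 4.0]
grip_width: 43.1
clock: 16.45
tool_pos: [556.8, 147.9, 69.2]
eef_rot: [-3.142, -0.005, 0.068]
ft_force: [4.2, -0.1, 3.8]
grip_width: 43.1
clock: 16.62
tool_pos: [556.2, 147.8, 69.2]
eef_rot: [-3.142, -0.005, 0.068]
ft_force: [4.2, -0.0, 5.1]
grip_width: 43.3
clock: 16.78
tool_pos: [555.8, 147.8, 69.2]
eef_rot: [-3.142, -0.004, 0.068]
ft_force: [3.7, 0.5, 5.0]
grip_width: 42.9
```

```bash
for i in 1; do python3 -m inch '[[-0.5,0,0,0,0,0],[0,0,0,0,0,0]]';python3 -m inch '[[-0.5,0,0,0,0,0],[0,0,0,0,0,0]]';python3 -m inch '[[-0.5,0,0,0,0,0],[0,0,0,0,0,0]]'; done
python3 - <<'E'
from h import *
rel(557.2,147.1,69.2,-86.1)
cv2.imwrite('pics/w16.png',bot.get_image('wrist')[:,:,::-1])
crop('pics/w16.png',260,200,120,140,4.2,'pics/w16a.png')
E
```

```text
clock: 16.95
tool_pos: [555.3, 147.7, 69.2]
eef_rot: [-3.142, -0.004, 0.068]
ft_force: [4.8, 0.1, 5.8]
grip_width: 43.2
clock: 17.12
tool_pos: [554.8, 147.7, 69.2]
eef_rot: [-3.142, -0.004, 0.068]
ft_force: [4.9, 0.5, 5.7]
grip_width: 43.1
clock: 17.28
tool_pos: [554.3, 147.6, 69.2]
eef_rot: [3.142, -0.004, 0.068]
ft_force: [4.5, 0.2, 5.4]
grip_width: 43.2
t 17.2833 pos [554.3 147.6  69.2] yang -86.13 grip 43.2 F [4.5 0.2 5.4] M [ 0.06 -0.82  0.01]
shift(tool now) [2.9 0.7 0. ] rotvec [ 0.    -0.004 -0.   ]
```

View pics/w16a.png

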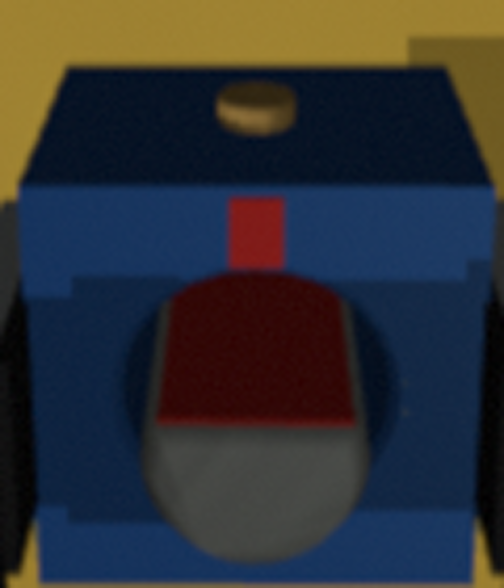

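Still sliding at about 4.5 N of glass friction. I'll continue.

```bash
for i in 1; do python3 -m inch '[[-0.5,0,0,0,0,0],[0,0,0,0,0,0]]';python3 -m inch '[[-0.5,0,0,0,0,0],[0,0,0,0,0,0]]';python3 -m inch '[[-0.5,0,0,0,0,0],[0,0,0,0,0,0]]'; done
python3 -c "
from h import *
rel(557.2,147.1,69.2,-86.1)"
```

```text
clock: 17.5
tool_pos: [553.8, 147.6, 69.2]
eef_rot: [3.142, -0.004, 0.068]
ft_force: [3.9, -0.2, 5.8]
grip_width: 42.8
clock: 17.67
tool_pos: [553.5, 147.6, 69.2]
eef_rot: [3.141, -0.005, 0.068]
ft_force: [4.9, 0.4, 5.6]
grip_width: 42.8
clock: 17.83
tool_pos: [553.4, 147.5, 69.3]
eef_rot: [3.141, -0.006, 0.068]
ft_force: [6.5, 0.5, 3.2]
grip_width: 43.2
t 17.8333 pos [553.4 147.5  69.3] yang -86.12 grip 43.2 F [6.5 0.5 3.2] M [ 0.1  -1.29  0.03]
shift(tool now) [3.7 0.7 0.1] rotvec [ 0.    -0.006 -0.   ]
```

Contact: the TCP stops at 553.4 as the force rises. I'll build up a firm push while keeping it held down.

```bash
for i in 1; do python3 -m inch '[[-0.5,0,0.3,0,0,0],[0,0,0,0,0,0]]';python3 -m inch '[[-0.5,0,0.2,0,0,0],[0,0,0,0,0,0]]';python3 -m inch '[[-0.4,0,0.2,0,0,0],[0,0,0,0,0,0],[0,0,0,0,0,0]]'; done
python3 - <<'E'
from h import *
rel(557.2,147.1,69.2,-86.1)
cv2.imwrite('pics/w17.png',bot.get_image('wrist')[:,:,::-1])
crop('pics/w17.png',260,200,120,140,4.2,'pics/w17a.png')
crop(bot.get_image('side')[:,:,::-1],260,130,140,105,5.7,'pics/s17.png')
crop(bot.get_image('scene')[:,:,::-1],270,140,140,105,5.7,'pics/c17.png')
E
```

```text
clock: 18.0
tool_pos: [553.4, 147.5, 69.2]
eef_rot: [3.141, -0.007, 0.068]
ft_force: [7.5, 0.6, 4.9]
grip_width: 43.2
clock: 18.17
tool_pos: [553.4, 147.5, 69.3]
eef_rot: [3.141, -0.008, 0.068]
ft_force: [7.2, 0.8, 6.0]
grip_width: 43.3
clock: 18.42
tool_pos: [553.3, 147.5, 69.2]
eef_rot: [3.141, -0.008, 0.068]
ft_force: [8.1, 1.1, 6.8]
grip_width: 42.9
t 18.4167 pos [553.3 147.5  69.2] yang -86.12 grip 42.9 F [8.1 1.1 6.8] M [ 0.11 -1.58 -0.  ]
shift(tool now) [3.8 0.7 0.1] rotvec [ 0.    -0.008 -0.   ]
```

View pics/w17a.png

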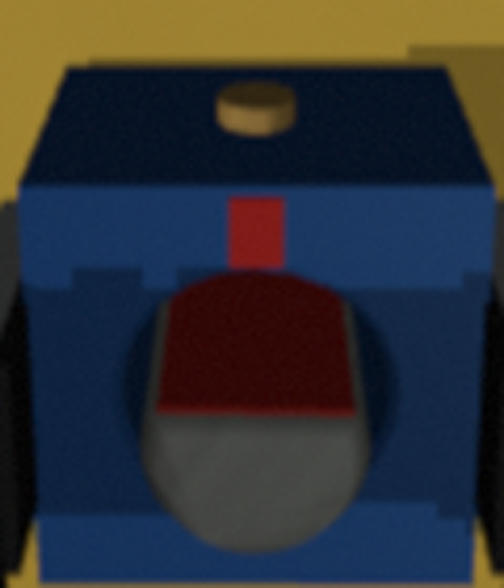

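View pics/s17.png

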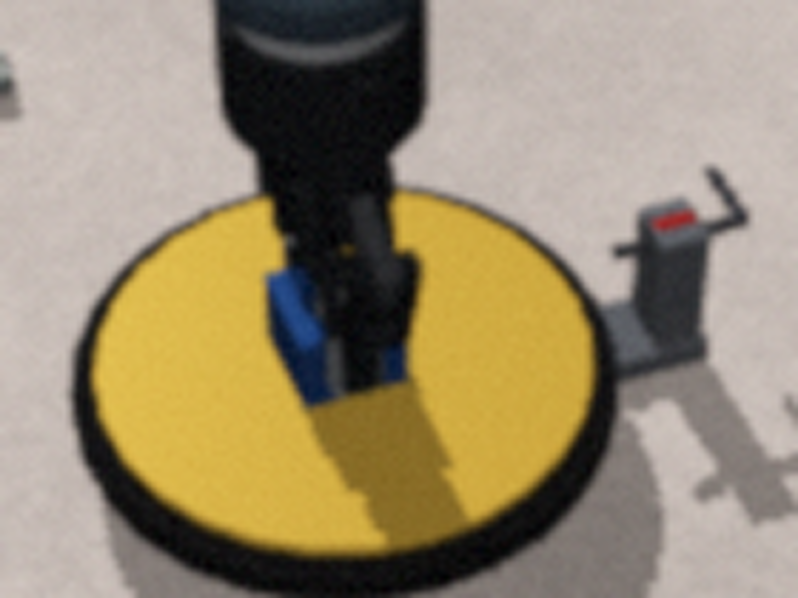

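View pics/c17.png

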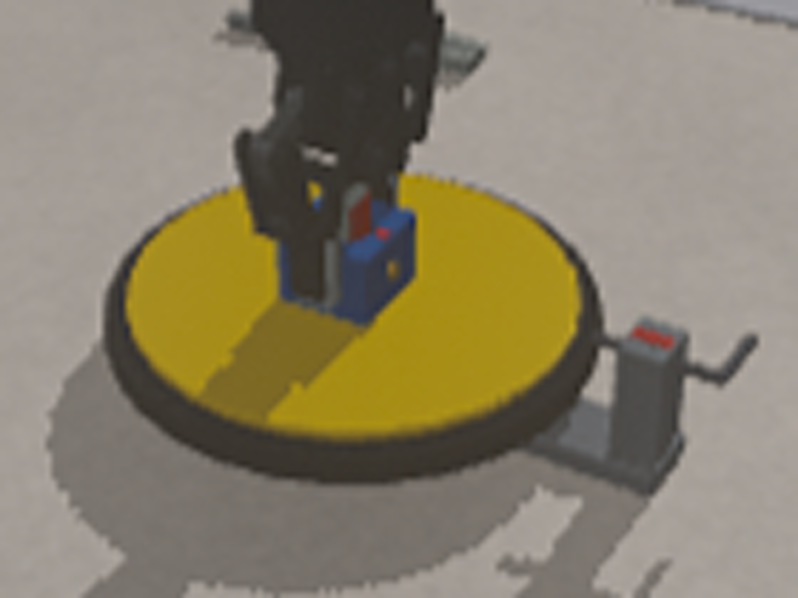

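The screw is bearing on the flat, the flat line is still level with the collar edge and the collar is down on the glass. I'll add a bit more push for margin.

```bash
python3 -m inch '[[-0.7,0,0.2,0,0,0],[-0.7,0,0.1,0,0,0],[0,0,0,0,0,0]]';python3 -m inch '[[-0.7,0,0.2,0,0,0],[-0.7,0,0.1,0,0,0],[0,0,0,0,0,0],[0,0,0,0,0,0],[0,0,0,0,0,0]]'
python3 - <<'E'
from h import *
rel(557.2,147.1,69.2,-86.1)
cv2.imwrite('pics/w18.png',bot.get_image('wrist')[:,:,::-1])
crop('pics/w18.png',260,200,120,140,4.2,'pics/w18a.png')
cv2.imwrite('pics/s18.png',bot.get_image('side')[:,:,::-1])
E
```

```text
clock: 18.82
tool_pos: [553.2, 147.5, 69.3]
eef_rot: [3.141, -0.011, 0.068]
ft_force: [11.3, -0.3, 5.5]
grip_width: 43.3
clock: 19.23
tool_pos: [553.1, 147.5, 69.3]
eef_rot: [3.141, -0.014, 0.067]
ft_force: [14.4, 1.6, 4.5]
grip_width: 43.0
t 19.2333 pos [553.1 147.5  69.3] yang -86.14 grip 43.0 F [14.4  1.6  4.5] M [ 0.28 -2.85  0.02]
shift(tool now) [4.  0.7 0.2] rotvec [ 0.001 -0.014 -0.001]
```

View pics/w18a.png

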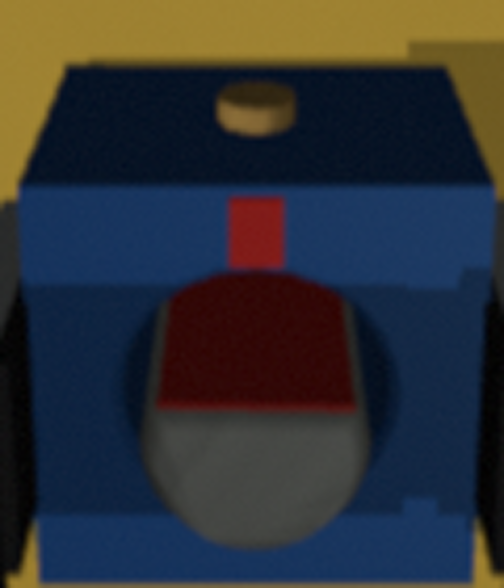

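View pics/s18.png

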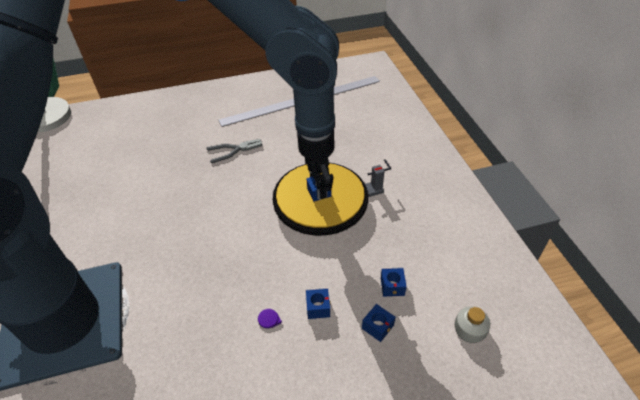

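View pics/w18.png

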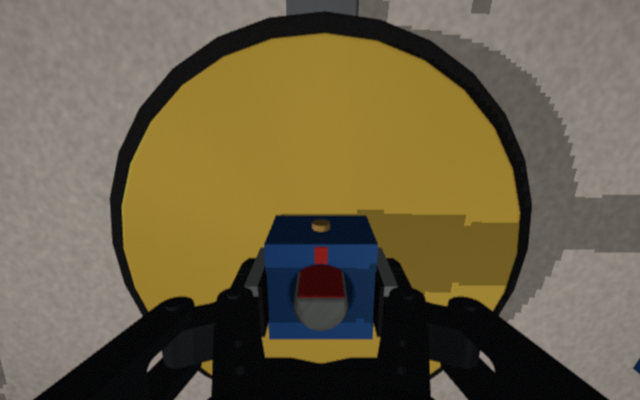

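The hold is stable. The push has tipped the tool by 0.014 rad, so I'll level it so the collar sits flat on the glass.

```bash
python3 -m inch '[[0,0,0.2,0,-0.012,0],[0,0,0,0,0,0],[0,0,0,0,0,0],[0,0,0,0,0,0]]'
python3 -c "
from h import *
rel(557.2,147.1,69.2,-86.1)"
```

```text
clock: 19.67
tool_pos: [553.1, 147.5, 69.1]
eef_rot: [3.141, -0.002, 0.067]
ft_force: [13.7, 1.5, 4.0]
grip_width: 43.3
t 19.6667 pos [553.1 147.5  69.1] yang -86.14 grip 43.3 F [13.7  1.5  4. ] M [ 0.29 -2.83  0.04]
shift(tool now) [ 4.   0.7 -0. ] rotvec [ 0.001 -0.002 -0.001]
```

```bash
python3 -c "
from h import *
crop(bot.get_image('wrist')[:,:,::-1],260,200,120,140,4.2,'pics/w19a.png'); rel(557.2,147.1,69.2,-86.1)
print(bot.hand_in())"
```

```text
t 19.7167 pos [553.1 147.5  69.2] yang -86.13 grip 43.4 F [13.5  1.2  5. ] M [ 0.25 -2.81 -0.03]
shift(tool now) [ 4.   0.7 -0. ] rotvec [ 0.001 -0.002 -0.001]
the job is handed in; nothing more can be done
None
```

View pics/w19a.png

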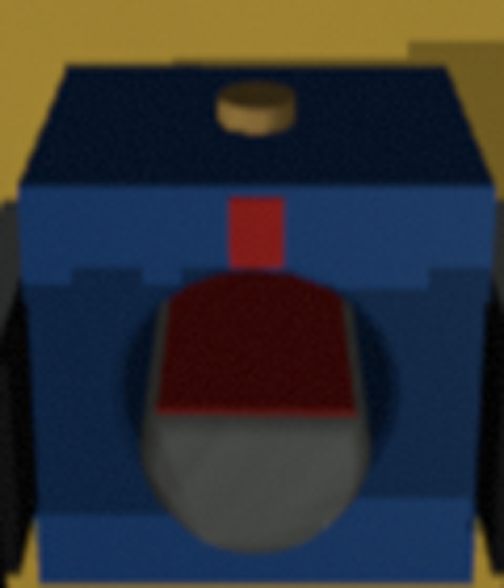

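I turned the spindle, fitted the right-most collar down on the glass and drew it sideways until its screw bore on the flat. I handed the job in at about 19.7 s, still gripping the collar and pushing.

- **Spindle:** I pinched it on the red flat and turned it about 40° clockwise. After I let go, the flat measured 2.7–3.8° and the guide 3.3–3.8°, so they agree to within about 1°.
- **Collar:** I took the one farthest to the robot's right, screw side towards the guide. It touched down where its height matched the glass (TCP 69.2 mm).
- **Screw on flat:** The collar slid about 4.2 mm, then stopped as the force rose. That is farther than the 2.5 mm gap for a centred collar, so it probably went down off-centre along that line. I could not see the screw tip itself touch.
- **Last check:** Tool level to about 0.002 rad, holding about 13.5 N sideways and 5 N down. The flat was still parallel to the screw side of the collar.
- **Disagreement:** The two fixed cameras put the spindle axis 4–5 mm to one side (in y) of where the pinch and the wrist camera put it. I went with the pinch and the wrist camera, and the collar went down with no side force.
- **Bystanders:** The pliers, oil pot and teardrop look unmoved in the last side picture; I judged this by eye only.

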